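Unlock the roll-top parts cabinet and raise its shutter until it stays open

TASK

Open up the roll-top parts cabinet: put the loose lever bar over the short lever of the toggle clamp at its foot, throw the clamp open past its dead point with the bar, never with the fingers, and lay the bar back on the bench. Then raise the shutter by its handle until the hidden spring catch takes it and it stays open by itself; do not force it against its stop, and leave the other loose things where they lie.

Things in the scene. Friction and masses are not known exactly. Their poses are not given: they have to be found in the camera images.
- cabinet: roll-top parts cabinet: grey rounded cheeks, slatted aluminium shutter, fixed grey hood over the top and back; 248 deep x 250 wide x 175 high. Origin: centre of its underside on the bench; x to its back, y to its left, z up; its front faces -x.
- shutter_axis (a point): centre of the shutter's circular side tracks, midway between the cheeks, 50 mm above the bench. The shutter turns about this point's y axis (the cabinet's y). Slats' mid-plane 110 mm from it.
- shutter (a joint): how far the shutter is raised, rad about shutter_axis: 0 shut. It takes 2 to 5 N at the handle and falls shut if let go before its hidden spring catch takes it. The catch lies somewhere from 0.80 to 1.07 rad; riding over it takes 4 to 7 N more, then it drops in; caught, it rests 0.07 rad past it. 0.09 past it a rubber buffer stops it: 1.4 N per mm at the handle for 12 mm, then solid.
- handle_mid (a point): middle of the shutter's handle, a round steel bar 12 mm thick, 110 mm long between two posts, parallel to the cabinet's y axis, 158 mm from shutter_axis, 39 mm clear of the slats. Shut, it is 61 mm above the bench, 4 deg above the axis on the front side; as it is raised it goes round the axis, so it must turn in the grip. The point's axes turn with the shutter; at 0 they are the cabinet's.
- clamp_pivot (a point): upright axis of the toggle clamp's lever, 68 mm above the bench, fixed to the cabinet at x = -189, y = -88 mm. Axes as the cabinet's.
- clamp_stub: short flat steel lever of the toggle clamp, 54 long x 9 wide x 13 high, level, top 74.5 mm above the bench; it begins 8 mm and ends 62 mm from the pivot. Origin: its centre; x points from its free end to the pivot, z up. The bench is free below its outer half.
- clamp_lever (a joint): angle of the clamp's lever in rad: 0 locked, the stub pointing straight out from the cabinet's front; grows anticlockwise seen from above (the stub swings to the cabinet's right) to 1.65, fully open. It resists with about 0.9 N m at first, falling to nothing at the dead point at 0.35, past which it springs open. While locked its bolt holds the shutter down.
- lever_bar_mid (a point): loose lever bar, dark steel, 155 long, 24 high, 0.22 kg. Point: half-way up (12 mm) at its balance point, 80 mm from its plain end; x points to the channel end, z up. Plain part, x = -80 to 19 mm: 14 wide. From 25 to 75 mm: a channel 26 wide, open below and at its end, slot 16 wide, 18 deep, to drop over the stub from above. Fully on, the point is 91 mm from the pivot, 68 mm above the bench.
- stop_pin: steel pin inside the shutter, 8 mm thick, 101 mm from shutter_axis; it rides over the catch's roller and then meets the buffer.
- pliers: cutters lying on the bench, a bystander, 142 x 57 x 11. Origin: centre of the underside.
- bit_tube: tube of driver bits, a bystander, 33 x 78 x 33. Origin: centre of the underside.
- thin_driver: thin screwdriver, a bystander, 12 x 156 x 12. Origin: centre of the underside.

How it is judged:
By the outcome, as a careful person would: the job done as asked, in the order asked, and still so for the second after the job is handed in, with the robot touching nothing.
It also fails if it takes over 72 s, if anything falls off the work surface, if the arm or the gripper's body presses on something with over 40 N, if the wrist force passes 120 N, or if a joint passes its speed limit or range.

ROBOT

A 6-joint arm with a two-finger parallel gripper is mounted at the origin on a cart in front of the work surface, level with it; the furniture and walls round the work are solid. World frame = base frame: x ahead of the robot, y to its left, z up, the work surface at z = 0. Lengths are in mm, angles in rad, forces in N, time in s.
With the tool pointing down it reaches from about 400 to 825 mm from the base axis. Payload 7 kg.
Tool frame: the origin (TCP) lies at the very end of the fingers, on their centre line; the grasp point (between the pads) lies 19 mm behind it; z points along the fingers, y is the direction in which the jaws open and shut (so a half turn about z gives the same grasp; the last joint's range is limited). The gripper opens to 85 mm and grips with 20 to 120 N. Pads are 22 mm wide; open, the fingers measure 114 mm over their backs; the gripper's body (76 mm by 85 mm) begins 54 mm behind the grasp point. The pads swing forward as they close: fully open they stand 13 mm farther back than shut.
Start: joints at [1.416, 0.359, 0.012, 0, -1.224, -0.288], TCP at [289.223, 609.873, 231.302] pointing down, gripper open.
Joint ranges: [-3.07, 3.07], [-1.43, 2.12], [-1.02, 1.25], [-3.03, 1.67], [-3.05, -0], [-3.03, 3.03]. Speed limits (rad/s): [2.39, 2.39, 3.01, 3.14, 3.14, 3.14].

INTERFACE

Orientations are given as [roll, pitch, yaw] about the fixed x, y, z axes, in that order (R = Rz(yaw) Ry(pitch) Rx(roll)).
In Python, from bench import manip, eyes, sign_off, finder gives the robot as it stands. The module is installed in compiled form; this text tells all that it offers.
- The arm moves only by the shell command python3 -m crank 'ROWS' [FORCE]. ROWS is JSON, a list of rows, each an object with "delta_pos": the shift along the tool's x, y, z scaled (see below), a list of three; "rot": the turn, a rotation vector about the tool's x, y, z scaled (see below), a list of three; "claw": the opening in per cent of the stroke, from 0 (shut) to 100 (fully open). In form: [{"delta_pos": [x, y, z], "rot": [wx, wy, wz], "claw": claw}, ...]. A call has 1 to 5 rows; each row is the pose to reach, as a shift and turn from the pose commanded when the call began, along the tool's axes at that moment; what a row does not reach only later rows make up. The controller multiplies each number of a shift by 0.12 m and each number of a turn by pi/2 rad. A row lasts 1/10 s, in which the tool goes at most 50 mm and 8.59 degrees, less where a joint would pass 70% of its speed; a pose out of reach is approached as far as the arm can. A call with a number of a shift or a turn outside -1 to 1 is refused whole. A call with a gripper value outside its range is refused whole. The fingers move at their own pace and stop on an object; FORCE is the grip in N (left out, the last holds). Time passes only in rows, so rows that repeat a pose let the fingers close. It gives the time, the measured TCP pose, the force and the opening at its end, in the units of the state.
- manip.get_state(): the state, without advancing time (a new reading comes with each control period).
- eyes.snapshot(name): name is "scene" or "top" or "wrist"; returns a dict with "pixels" (420x560x3 uint8, red, green, blue), "fovy" (degrees; the focal length in pixels is half the picture's height over the tangent of half this angle, whatever the lens; pixels are square), "cx", "cy" (the principal point, pixels), "R" (3x3) and "t" (3): a world point X has camera coordinates R X + t; the wrist camera has in their place "tool_from_camera" (4x4, takes a point from camera to tool coordinates, whose origin is the TCP and whose axes are the flange's). Camera axes: x right, y down, z forward; pixel columns grow to the right and rows downward; lengths in mm; the calibration is good to about 2 mm. A picture is of the moment at which its call begins: read the wrist's pose just before it. There is no depth.
- sign_off(): hands the job in, once; it reports no verdict.
Trained networks look in the newest picture that a camera, given by its name, has taken for a name from the list of things; names that differ only in an ending like _2 or _b are one class to them, and where a whole thing is asked for, a point or a joint stands for the part that bears it (a point fixed in the world has none). Each returns a list of dicts, best first, with "confidence" (0 to 1); they miss things now and then, are a little off and sometimes report something else, mostly with a low value. They report only what shows in the picture. A call takes as long as a camera call.
- finder.cut_out(camera, thing): "region" (420x560 bool, what is visible of it) and "rect" ([left, top, width, height] in pixels, round what is visible of it).
The state is a dict: "time": time; "joint_positions": joint angles; "qd": joint speeds; "tau": joint torques, N m; "tool_pos": TCP position; "tool_rot": TCP orientation; "ft_force": force on the tool from outside, world axes, zero at the start; "ft_torque": the same for the moment, N m; "width": finger opening in mm.
Only numpy, scipy, OpenCV 4.12 (cv2) and the standard library are available. Lean on these libraries where they do the work, as an engineer would, in place of code of your own. Each camera call takes 0.05 s, during which the arm holds its last target.

## Working session

There is one attempt and no reset: what is moved stays moved. The work goes in short steps, Python scripts to look and compute and a shell command to move; the robot and the scene stay as the last step left them, time stands still between calls to the robot, and variables do not carry over. Pictures are saved under pics/ and viewed, and the job is handed in when it is done.

```bash
mkdir -p pics; ls
cat > h.py <<'E'
import numpy as np,cv2
from bench import manip,eyes,finder
def snap(n,f):
    st=manip.get_state(); s=eyes.snapshot(n); cv2.imwrite(f'pics/{f}.png',s['pixels'][:,:,::-1]); return st,s
E
python3 - <<'E'
from h import *
print(manip.get_state())
for n in ['scene','top','wrist']:
    st,s=snap(n,n+'0'); print(n,{k:np.round(v,3).tolist() for k,v in s.items() if k!='pixels'})
    for t in ['cabinet','shutter','handle_mid','clamp_stub','lever_bar_mid','pliers','bit_tube','thin_driver']:
        for d in finder.cut_out(n,t)[:2]: print(t,round(d['confidence'],2),d['rect'])
E
```

```text
pics
{'time': 0.0, 'joint_positions': array([ 1.41608335e+00,  3.59363671e-01,  1.10591253e-02, -3.56005013e-04,
       -1.22411012e+00, -2.88123368e-01]), 'qd': array([-7.86107737e-05,  6.13642499e-04, -4.37872973e-04, -1.46995353e-03,
        4.23917180e-04,  6.22322408e-04]), 'tau': array([ 1.43790752e-03, -5.83320987e+01,  2.93412870e+01,  6.93642229e+00,
       -5.93327641e-03,  2.38192808e-05]), 'tool_pos': array([289.0405015 , 609.44370933, 230.3777628 ]), 'tool_rot': array([ 3.13994592e+00, -1.39026904e-04, -4.42957461e-01]), 'ft_force': array([-0.55222564,  0.77059613,  0.12183729]), 'ft_torque': array([ 0.01157443,  0.03997401, -0.05044153]), 'width': 85.5419517957548}
scene {'fovy': 44.792, 'cx': 281.651, 'cy': 203.68, 'R': [[0.713, -0.701, -0.021], [-0.471, -0.456, -0.755], [0.519, 0.548, -0.656]], 't': [-175.417, 449.357, 770.39]}
cabinet 0.91 [166.8, 118.1, 146.1, 123.4]
shutter 0.96 [182.4, 132.0, 107.0, 97.1]
handle_mid 0.77 [183.8, 134.1, 105.9, 93.8]
lever_bar_mid 0.95 [225.7, 244.5, 62.1, 43.9]
pliers 0.7 [180.8, 131.2, 109.3, 98.2]
pliers 0.56 [390.2, 214.0, 18.9, 13.8]
bit_tube 0.65 [334.1, 204.8, 33.3, 28.0]
top {'fovy': 42.897, 'cx': 278.161, 'cy': 210.145, 'R': [[0.015, -1.0, 0.003], [-0.989, -0.016, -0.144], [0.144, -0.001, -0.99]], 't': [264.815, 557.7, 958.902]}
cabinet 0.67 [80.7, 123.8, 237.0, 182.2]
shutter 0.57 [146.0, 152.5, 116.4, 148.5]
handle_mid 0.97 [140.1, 150.8, 119.6, 143.6]
clamp_stub 0.43 [288.3, 211.3, 30.4, 14.8]
lever_bar_mid 0.97 [288.3, 247.2, 18.0, 84.0]
pliers 0.61 [353.0, 110.8, 38.3, 71.2]
bit_tube 0.9 [301.7, 143.6, 36.3, 20.4]
bit_tube 0.16 [276.1, 203.9, 43.4, 19.2]
thin_driver 0.5 [360.3, 252.2, 8.3, 70.2]
wrist {'fovy': 64.587, 'cx': 281.485, 'cy': 206.314, 'tool_from_camera': [[0.001, -0.947, -0.32, 82.23], [1.0, 0.001, 0.001, -0.05], [-0.001, -0.32, 0.947, -142.812], [0.0, 0.0, 0.0, 1.0]]}
cabinet 0.86 [158.9, 0.0, 277.6, 19.9]
```

View pics/scene0.png

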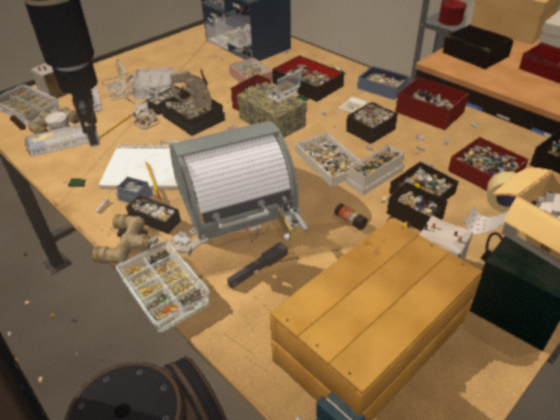

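View pics/top0.png

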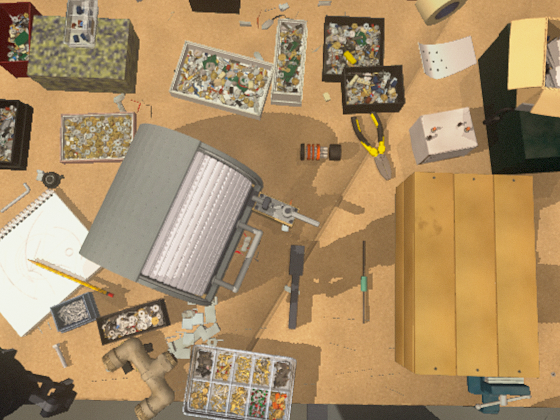

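View pics/wrist0.png

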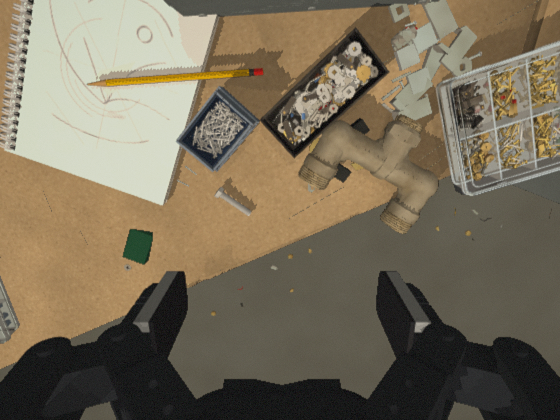

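Run:
```python
import cv2
a=cv2.imread('pics/top0.png')
cv2.imwrite('pics/topc.png',cv2.resize(a[180:340,190:390],None,fx=4,fy=3.75*4/3.75,interpolation=cv2.INTER_CUBIC)[:600])
a=cv2.imread('pics/scene0.png')
cv2.imwrite('pics/scenec.png',cv2.resize(a[110:300,160:380],None,fx=3,fy=3,interpolation=cv2.INTER_CUBIC))
```

```text
(no output)
```

View pics/topc.png

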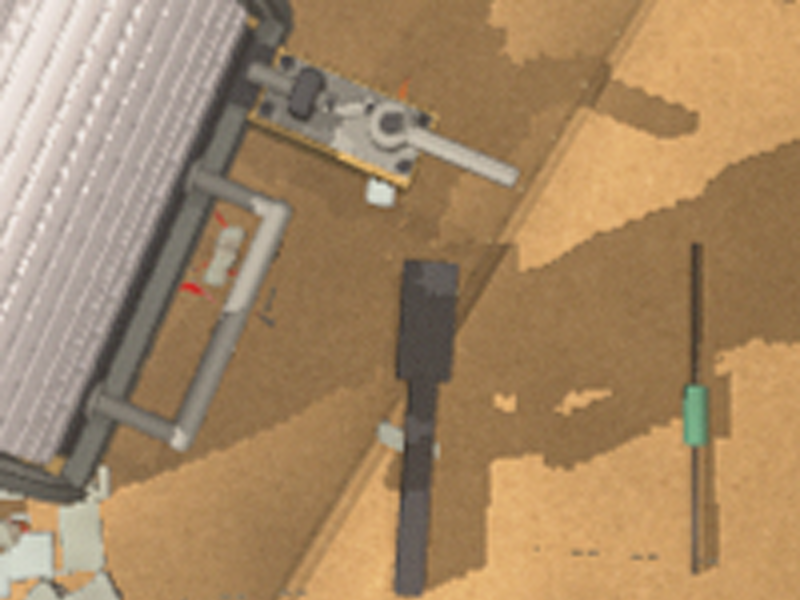

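View pics/scenec.png

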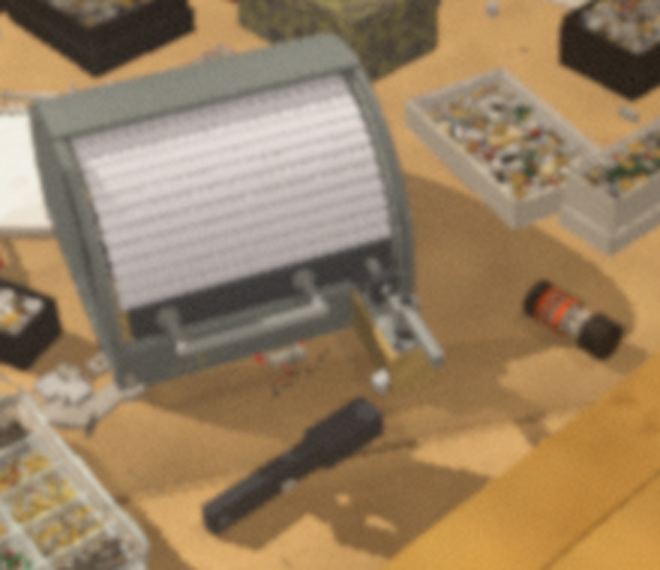

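```bash
cat >> h.py <<'E'
CAM={'scene':None,'top':None}
def project(s,P):
    P=np.atleast_2d(P).astype(float); c=P@np.array(s['R']).T+np.array(s['t']); f=210/np.tan(np.radians(s['fovy'])/2)
    return np.c_[s['cx']+f*c[:,0]/c[:,2], s['cy']+f*c[:,1]/c[:,2]]
def ray(s,uv,z):
    f=210/np.tan(np.radians(s['fovy'])/2); R=np.array(s['R']);t=np.array(s['t'])
    d=R.T@np.array([(uv[0]-s['cx'])/f,(uv[1]-s['cy'])/f,1]); o=-R.T@t
    return o+d*(z-o[2])/d[2]
def rz(a): return np.array([[np.cos(a),-np.sin(a),0],[np.sin(a),np.cos(a),0],[0,0,1]])
def wristcam(s,st):
    from scipy.spatial.transform import Rotation as Ro
    T=np.eye(4);T[:3,:3]=Ro.from_euler('xyz',st['tool_rot']).as_matrix();T[:3,3]=st['tool_pos']
    M=np.linalg.inv(T@np.array(s['tool_from_camera'])); s['R']=M[:3,:3]; s['t']=M[:3,3]; return s
E
python3 - <<'E'
from h import *
from scipy.optimize import least_squares
_,T=snap('top','t1');_,S=snap('scene','s1')
c=lambda u,v:(190+u/4,180+v/4); e=lambda u,v:(160+u/3,110+v/3)
obs=[('t',c(392,122),(-189,-88,80)),('t',c(515,178),(-251,-88,74.5)),('t',c(280,206),(-158,-55,64)),('t',c(180,440),(-158,55,64)),
 ('s',e(437,357),(-251,-88,71)),('s',e(183,347),(-159,55,61)),('s',e(322,303),(-159,-55,61))]
def res(p):
    r=[]
    for k,uv,P in obs:
        W=rz(p[2])@np.array(P)+[p[0],p[1],0]; r+=list(project(T if k=='t' else S,W)[0]-uv)
    return np.array(r)
q=least_squares(res,[650,50,1.2]);p=q.x;print('cab',p,np.round(q.fun.reshape(-1,2),1))
np.save('cab.npy',p)
bobs=[('t',c(432,264),(75,0,24)),('t',c(409,590),(-80,0,20)),('s',e(362,410),(75,0,14)),('s',e(217,515),(-80,0,14)),]
def r2(p):
    r=[]
    for k,uv,P in bobs:
        W=rz(p[2])@np.array(P)+[p[0],p[1],0]; r+=list(project(T if k=='t' else S,W)[0]-uv)
    return np.array(r)
q=least_squares(r2,[520,-50,0]);print('bar',q.x,np.round(q.fun.reshape(-1,2),1)); np.save('bar.npy',q.x)
g=lambda P:(rz(p[2])@np.array(P)+[p[0],p[1],0]).round(1)
print('pivot',g((-189,-88,68)),'stubend',g((-251,-88,68)),'handle',g((-157.6,0,61)),'axis',g((0,0,50)))
for n in ['pliers','bit_tube','thin_driver']:
    d=finder.cut_out('top',n)
    if d: x=d[0]['rect']; print(n,d[0]['confidence'],ray(T,(x[0]+x[2]/2,x[1]+x[3]/2),5).round())
for uv in [(190,350),(295,350),(295,415),(400,375),(396,175)]: print(uv,ray(T,uv,20).round())
E
```

```text
cab [514.01190874 473.30310646   1.24628467] [[-5.8  5.5]
 [-4.   3.4]
 [-0.1 -2.9]
 [ 4.1 -3.7]
 [-2.6  1.1]
 [ 5.6  2.5]
 [ 4.2  1.9]]
bar [ 4.16063500e+02  2.41892064e+02 -3.16541850e-02] [[-2.3 -1.5]
 [-0.2  0.9]
 [ 3.8  0.6]
 [-1.9  2.5]]
pivot [537.2 266.1  68. ] stubend [517.4 207.3  68. ] handle [463.8 323.9  61. ] axis [514.  473.3  50. ]
pliers 0.9 [690.  90.   5.]
bit_tube 0.59 [674. 193.   5.]
thin_driver 0.65 [427. 109.   5.]
(190, 350) [295. 431.  20.]
(295, 350) [297. 239.  20.]
(295, 415) [183. 237.  20.]
(400, 375) [256.  46.  20.]
(396, 175) [628.  48.  20.]
```

```bash
cat >> h.py <<'E'
from scipy.spatial.transform import Rotation as Ro
def go(pos,rpy=None,Rm=None,turn=None):
    """numbers for a call from measured pose to target TCP pose"""
    st=manip.get_state(); R0=Ro.from_euler('xyz',st['tool_rot'])
    R1=Ro.from_matrix(Rm) if Rm is not None else Ro.from_euler('xyz',rpy)
    d=R0.inv().apply(np.array(pos)-st['tool_pos'])/120; w=(R0.inv()*R1).as_rotvec()
    if turn is not None and w[2]*turn<0 and abs(w[2])>2: w[2]+=2*np.pi*turn
    w=w/(np.pi/2)
    print('t',round(st['time'],2),'pos',st['tool_pos'].round(1),'rpy',st['tool_rot'].round(3),'F',st['ft_force'].round(1),'w',round(st['width'],1),'q',st['joint_positions'].round(2))
    print('d',d.round(3),'rot',w.round(3))
E
python3 -c "
from h import *
go([390,245,250],[np.pi,0,-3.17],turn=1)"
```

```text
t 1.6 pos [289.2 609.9 231.3] rpy [ 3.142  0.    -0.443] F [-0.2  0.1  0. ] w 85.5 q [ 1.42  0.36  0.01 -0.   -1.22 -0.29]
d [ 2.062  2.387 -0.156] rot [ 0.    -0.     1.736]
```

```bash
python3 -m crank '[{"delta_pos":[0.15,0.15,-0.03],"rot":[0,0,0.09],"claw":100},{"delta_pos":[0.3,0.3,-0.06],"rot":[0,0,0.18],"claw":100},{"delta_pos":[0.5,0.5,-0.1],"rot":[0,0,0.27],"claw":100},{"delta_pos":[0.75,0.75,-0.15],"rot":[0,0,0.36],"claw":100},{"delta_pos":[1,1,-0.15],"rot":[0,0,0.45],"claw":100}]'; python3 -c "
from h import *
go([390,245,250],[np.pi,0,-3.17],turn=1)"
```

```text
time: 2.1
tool_pos: [346.7, 449.1, 250.1]
tool_rot: [-3.14, 0.001, -1.155]
ft_force: [0.9, 0.2, -0.7]
width: 85.4
t 2.1 pos [346.7 449.1 250.1] rpy [-3.140e+00  1.000e-03 -1.155e+00] F [ 0.9  0.2 -0.7] w 85.4 q [ 1.26  0.17 -0.2   0.   -1.2  -0.84]
d [ 1.702e+00  3.570e-01 -1.000e-03] rot [-0.000e+00  1.000e-03  1.283e+00]
```

```bash
python3 -m crank '[{"delta_pos":[0.2,0.05,0],"rot":[0,0,0.09],"claw":100},{"delta_pos":[0.4,0.1,0],"rot":[0,0,0.18],"claw":100},{"delta_pos":[0.6,0.15,0],"rot":[0,0,0.27],"claw":100},{"delta_pos":[0.8,0.2,0],"rot":[0,0,0.36],"claw":100},{"delta_pos":[1,0.2,0],"rot":[0,0,0.45],"claw":100}]'; python3 -c "
from h import *
go([390,245,250],[np.pi,0,-3.17],turn=1)"
```

```text
time: 2.6
tool_pos: [373.2, 329.5, 249.7]
tool_rot: [-3.142, 0.001, -1.862]
ft_force: [0.4, 0.1, 0.3]
width: 85.4
t 2.6 pos [373.2 329.5 249.7] rpy [-3.142e+00  1.000e-03 -1.862e+00] F [0.4 0.1 0.3] w 85.4 q [ 1.12  0.05 -0.34 -0.   -1.18 -1.41]
d [ 0.635 -0.336 -0.003] rot [0.    0.    0.833]
```

```bash
python3 -m crank '[{"delta_pos":[0.2,-0.1,0],"rot":[0,0,0.09],"claw":100},{"delta_pos":[0.4,-0.2,0],"rot":[0,0,0.18],"claw":100},{"delta_pos":[0.6,-0.3,0],"rot":[0,0,0.27],"claw":100},{"delta_pos":[0.63,-0.33,0],"rot":[0,0,0.36],"claw":100},{"delta_pos":[0.63,-0.33,0],"rot":[0,0,0.45],"claw":100}]';python3 -m crank '[{"delta_pos":[0,0,0],"rot":[0,0,0.09],"claw":100},{"delta_pos":[0,0,0],"rot":[0,0,0.18],"claw":100},{"delta_pos":[0,0,0],"rot":[0,0,0.27],"claw":100},{"delta_pos":[0,0,0],"rot":[0,0,0.36],"claw":100},{"delta_pos":[0,0,0],"rot":[0,0,0.38],"claw":100}]'
python3 - <<'E'
from h import *
go([390,245,250],[np.pi,0,-3.17],turn=1)
st,s=snap('wrist','w1')
for t in ['clamp_stub','lever_bar_mid','handle_mid','cabinet']:
    for d in finder.cut_out('wrist',t)[:1]: print(t,round(d['confidence'],2),d['rect'])
a=cv2.imread('pics/w1.png'); cv2.imwrite('pics/w1b.png',cv2.resize(a,(800,600),interpolation=cv2.INTER_CUBIC))
E
```

```text
time: 3.1
tool_pos: [390.3, 246.0, 249.7]
tool_rot: [3.141, 0.001, -2.571]
ft_force: [-0.1, -0.3, 0.3]
width: 85.3
time: 3.6
tool_pos: [390.1, 247.0, 249.5]
tool_rot: [3.141, 0.0, 3.118]
ft_force: [-0.2, -0.5, -0.5]
width: 85.5
t 3.6 pos [390.1 247.  249.5] rpy [3.141 0.    3.118] F [-0.2 -0.5 -0.5] w 85.5 q [ 0.99 -0.01 -0.41  0.   -1.18 -2.59]
d [ 0.    -0.017 -0.004] rot [0.    0.    0.003]
clamp_stub 0.85 [246.7, 292.5, 45.4, 23.7]
lever_bar_mid 0.72 [266.6, 123.9, 21.9, 127.3]
handle_mid 0.79 [333.7, 181.6, 224.9, 238.4]
cabinet 0.75 [240.3, 151.2, 319.7, 268.8]
```

View pics/w1b.png

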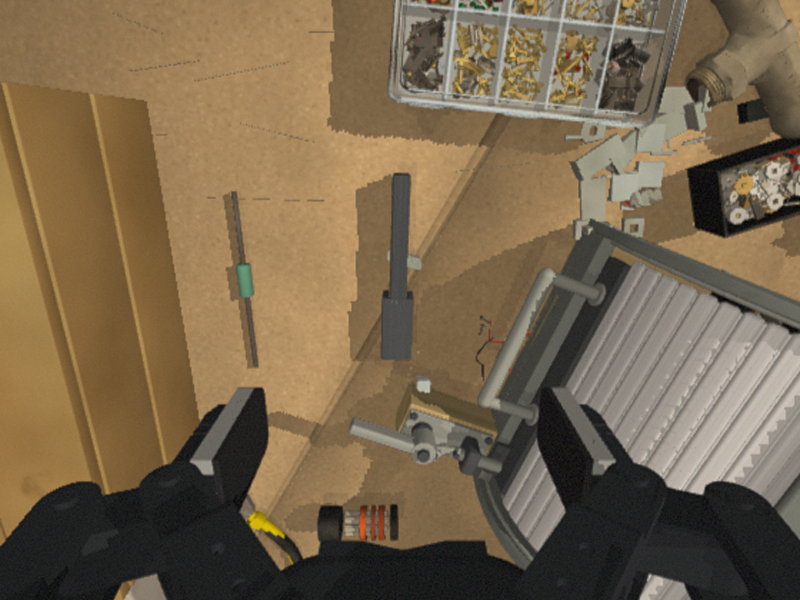

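```bash
cat > fit.py <<'E'
from h import *
from scipy.optimize import least_squares
def fit(s,obs,p0):
    def res(p):
        return np.concatenate([project(s,rz(p[2])@np.array(P)+[p[0],p[1],0])[0]-uv for uv,P in obs])
    q=least_squares(res,p0); print(q.x.round(3),q.fun.reshape(-1,2).round(1).tolist()); return q.x
E
python3 - <<'E'
from fit import *
st=manip.get_state();s=eyes.snapshot('wrist'); s=wristcam(s,st)
k=lambda u,v:np.array((u*.7,v*.7))
bp=fit(s,[(k(401,174),(-80,0,24)),(k(397,359),(75,0,24)),(k(412,293),(25,-13,24)),(k(383,293),(25,13,24))],[416,242,0])
p=fit(s,[(k(424,441),(-189,-88,80)),(k(352,427),(-251,-88,74.5)),(k(545,275),(-158,55,66)),(k(487,403),(-158,-55,66))],[514,473,1.25])
for q in [np.load('cab.npy')]:
  print(q,'proj', (project(s,[rz(q[2])@np.array(P)+[q[0],q[1],0] for P in [(-189,-88,80),(-251,-88,74.5),(-158,55,66),(-158,-55,66)]])/.7).round())
np.save('cab.npy',p);np.save('bar.npy',bp)
g=lambda P:(rz(p[2])@np.array(P)+[p[0],p[1],0]).round(1)
print('pivot',g((-189,-88,68)),'stubend',g((-251,-88,68)),'handle',g((-157.6,0,61)))
E
```

```text
[ 4.10829e+02  2.43748e+02 -4.20000e-02] [[-0.0, -4.6], [-0.4, -3.1], [-21.0, 4.2], [21.4, 4.7]]
[510.58  475.617   1.244] [[6.1, 0.2], [3.1, -7.6], [-5.5, 3.2], [-3.2, 2.7]]
[514.01190874 473.30310646   1.24628467] proj [[430. 446.]
 [354. 421.]
 [533. 285.]
 [479. 411.]]
pivot [533.3 268.4  68. ] stubend [513.4 209.7  68. ] handle [460.  326.4  61. ]
```

```bash
cat > fit.py <<'E'
from h import *
from scipy.optimize import least_squares
def projd(s,P,k1):
    P=np.atleast_2d(P).astype(float); c=P@np.array(s['R']).T+np.array(s['t']); f=210/np.tan(np.radians(s['fovy'])/2)
    x=c[:,:2]/c[:,2:]; r2=(x**2).sum(1,keepdims=True); x=x*(1+k1*r2)
    return x*f+[s['cx'],s['cy']]
def fit(s,obs,p0,k1=0,quiet=False):
    def res(p):
        return np.concatenate([projd(s,rz(p[2])@np.array(P)+[p[0],p[1],0],k1)[0]-uv for uv,P in obs])
    q=least_squares(res,p0); 
    if not quiet: print(q.x.round(3),q.fun.reshape(-1,2).round(1).tolist())
    return q.x,q.cost
E
python3 - <<'E'
from fit import *
st=manip.get_state();s=eyes.snapshot('wrist'); s=wristcam(s,st)
k=lambda u,v:np.array((u*.7,v*.7))
B=[(k(401,174),(-80,0,24)),(k(397,359),(75,0,24)),(k(412,293),(25,13,24)),(k(383,293),(25,-13,24))]
C=[(k(424,441),(-189,-88,80)),(k(352,427),(-251,-88,74.5)),(k(545,275),(-158,55,66)),(k(487,403),(-158,-55,66))]
for k1 in [-.3,-.2,-.1,0,.1]:
  print(k1); fit(s,B,[416,242,0],k1); fit(s,C,[514,473,1.25],k1)
E
```

```text
-0.3
[ 4.09943e+02  2.43717e+02 -4.10000e-02] [[-0.1, -3.5], [-0.3, -3.9], [1.1, 4.0], [-0.7, 3.5]]
[512.471 476.606   1.244] [[6.3, -1.5], [4.8, -8.1], [-7.0, 5.2], [-3.9, 2.0]]
-0.2
[ 4.10184e+02  2.43719e+02 -4.10000e-02] [[-0.1, -4.0], [-0.3, -3.7], [1.1, 4.2], [-0.7, 3.7]]
[511.846 476.254   1.244] [[6.2, -0.9], [4.2, -7.9], [-6.5, 4.5], [-3.6, 2.3]]
-0.1
[ 4.10428e+02  2.43720e+02 -4.10000e-02] [[-0.1, -4.4], [-0.3, -3.5], [1.1, 4.4], [-0.7, 3.9]]
[511.223 475.907   1.244] [[6.1, -0.3], [3.6, -7.7], [-6.0, 3.9], [-3.4, 2.5]]
0
[ 4.10673e+02  2.43721e+02 -4.10000e-02] [[-0.1, -4.8], [-0.3, -3.2], [1.1, 4.6], [-0.7, 4.1]]
[510.604 475.564   1.244] [[6.1, 0.3], [3.1, -7.6], [-5.5, 3.2], [-3.2, 2.7]]
0.1
[ 4.10919e+02  2.43722e+02 -4.20000e-02] [[-0.1, -5.2], [-0.3, -3.0], [1.1, 4.8], [-0.7, 4.3]]
[509.988 475.226   1.244] [[6.0, 0.8], [2.5, -7.4], [-5.0, 2.6], [-3.0, 2.9]]
```

Run:
```python
import cv2
a=cv2.imread('pics/w1.png')
cv2.imwrite('pics/w1c.png',cv2.resize(a[180:340,230:390],None,fx=3.75,fy=3.75,interpolation=cv2.INTER_CUBIC))
```

```text
(no output)
```

View pics/w1c.png

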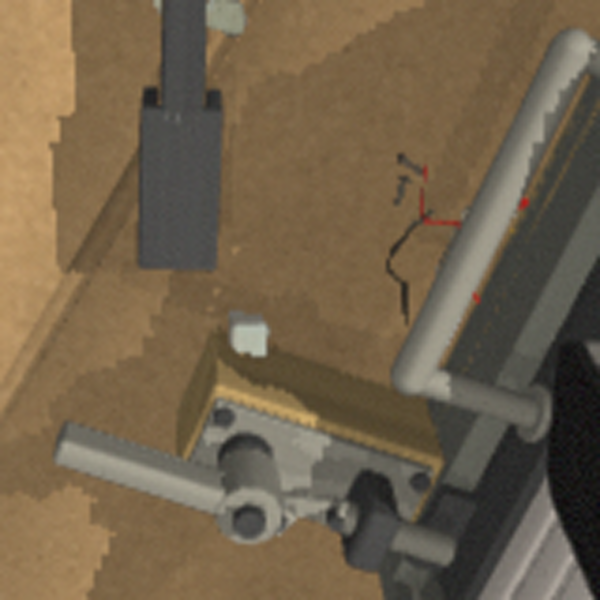

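Run:
```python
from fit import *
st=manip.get_state();s=eyes.snapshot('wrist'); s=wristcam(s,st)
T=eyes.snapshot('top')
k=lambda u,v:np.array((u*.7,v*.7)); z=lambda u,v:np.array((230+u/3.75,180+v/3.75))
B=[(k(401,174),(-80,0,24)),(z(178,268),(75,0,24)),(z(220,97),(21,13,24)),(z(143,97),(21,-13,24))]
C=[(z(248,517),(-189,-88,78)),(z(64,442),(-251,-88,74.5)),(z(575,45),(-158,55,61)),(z(413,373),(-158,-55,61))]
for k1 in [-.1,0,.1]:
  print(k1); b,_=fit(s,B,[416,242,0],k1); p,_=fit(s,C,[514,473,1.25],k1)
  if k1==0: np.save('cab.npy',p);np.save('bar.npy',b);P=p
c=lambda u,v:(190+u/4,180+v/4)
print('top'); fit(T,[(c(392,122),(-189,-88,78)),(c(515,178),(-251,-88,74.5)),(c(280,206),(-158,-55,64)),(c(180,440),(-158,55,64))],[514,473,1.2])
fit(T,[(c(432,264),(75,0,24)),(c(409,590),(-80,0,20))],[416,242,0])
g=lambda Q:(rz(P[2])@np.array(Q)+[P[0],P[1],0]).round(1)
print('pivot',g((-189,-88,68)),'stubend',g((-251,-88,68)),'handle',g((-157.6,0,61)))
```

```text
-0.1
[ 4.12785e+02  2.43602e+02 -4.30000e-02] [[-0.0, -2.1], [-0.0, -1.9], [0.9, 2.4], [-0.8, 1.8]]
[516.62  476.543   1.23 ] [[7.0, -8.6], [3.6, -5.2], [-7.4, 6.3], [-2.9, 5.2]]
0
[ 4.12991e+02  2.43603e+02 -4.30000e-02] [[-0.0, -2.5], [-0.1, -1.6], [0.9, 2.5], [-0.8, 2.0]]
[516.02  476.208   1.23 ] [[6.9, -8.0], [3.1, -5.1], [-6.9, 5.7], [-2.7, 5.4]]
0.1
[ 4.13198e+02  2.43604e+02 -4.30000e-02] [[-0.0, -2.9], [-0.1, -1.4], [0.9, 2.7], [-0.8, 2.1]]
[515.423 475.877   1.23 ] [[6.9, -7.4], [2.5, -4.9], [-6.4, 5.1], [-2.5, 5.6]]
top
[515.623 470.663   1.243] [[-4.3, 5.1], [-2.5, 2.9], [1.4, -3.5], [5.4, -4.4]]
[ 4.15621e+02  2.39403e+02 -6.00000e-02] [[0.1, -1.2], [-0.1, 1.1]]
pivot [535.9 268.7  68. ] stubend [515.2 210.2  68. ] handle [463.4 327.6  61. ]
```

```bash
cat >> fit.py <<'E'
def fit4(s,obs,p0):
    def res(p):
        return np.concatenate([projd(s,rz(p[2])@(np.array(P[:3])+[0,p[3]*P[3],0])+[p[0],p[1],0],0)[0]-uv for uv,P in obs])
    q=least_squares(res,list(p0)+[20]); print(q.x.round(3),q.fun.reshape(-1,2).round(1).tolist()); return q.x
E
python3 - <<'E'
from fit import *
st=manip.get_state();s=eyes.snapshot('wrist'); s=wristcam(s,st)
T=eyes.snapshot('top')
k=lambda u,v:np.array((u*.7,v*.7)); z=lambda u,v:np.array((230+u/3.75,180+v/3.75))
C=[(z(248,517),(-189,-88,78,0)),(z(64,442),(-251,-88,74.5,0)),(z(575,45),(-158,55,61,1)),(z(413,373),(-158,-55,61,1))]
P=fit4(s,C,[514,473,1.25]); np.save('cab.npy',P)
c=lambda u,v:(190+u/4,180+v/4)
fit4(T,[(c(392,122),(-189,-88,78,0)),(c(515,178),(-251,-88,74.5,0)),(c(280,206),(-158,-55,64,1)),(c(180,440),(-158,55,64,1))],[514,473,1.2])
g=lambda Q:(rz(P[2])@np.array(Q)+[P[0],P[1],0]).round(1)
print('pivot',g((-189,-88,68)),'stubend',g((-251,-88,68)),'handle',g((-157.6,P[3],61)))
E
```

```text
[535.385 470.551   1.184  20.645] [[1.3, -0.5], [-1.4, 0.6], [0.4, 0.3], [-0.3, -0.4]]
[537.643 464.935   1.182  21.755] [[-0.5, 0.1], [0.5, -0.1], [-0.2, 1.1], [0.2, -1.0]]
pivot [545.6 262.3  68. ] stubend [522.3 204.9  68. ] handle [456.9 332.4  61. ]
```

```bash
python3 -c "
from h import *
go([407,244,60],[np.pi,0,np.pi-.045])"
```

```text
t 4.15 pos [390.1 247.  249.3] rpy [-3.142 -0.     3.123] F [0.3 0.6 0.6] w 85.2 q [ 0.99 -0.01 -0.41 -0.   -1.18 -2.58]
d [-0.142 -0.022  1.577] rot [-0.    -0.     0.017]
```

```bash
python3 -m crank '[{"delta_pos":[-0.1,-0.02,0.3],"rot":[0,0,0.017],"claw":60},{"delta_pos":[-0.14,-0.022,0.6],"rot":[0,0,0.017],"claw":60},{"delta_pos":[-0.142,-0.022,0.9],"rot":[0,0,0.017],"claw":60},{"delta_pos":[-0.142,-0.022,1],"rot":[0,0,0.017],"claw":60},{"delta_pos":[-0.142,-0.022,1],"rot":[0,0,0.017],"claw":60}]';python3 - <<'E'
from fit import *
go([407,244,60],[np.pi,0,np.pi-.045])
st,s=snap('wrist','w2')
s=wristcam(s,st); b=np.load('bar.npy')
pr=project(s,[rz(b[2])@np.array(P)+[b[0],b[1],0] for P in [(-80,0,24),(75,0,24),(75,13,24),(75,-13,24),(-80,7,24),(-80,-7,24)]]);print(pr.round())
a=cv2.imread('pics/w2.png')
for u,v in pr: cv2.circle(a,(int(u),int(v)),2,(0,0,255),-1)
cv2.imwrite('pics/w2b.png',cv2.resize(a,(800,600)))
E
```

```text
time: 4.65
tool_pos: [406.2, 242.8, 127.3]
tool_rot: [-3.138, -0.003, 3.096]
ft_force: [-0.2, 0.3, 0.1]
width: 50.8
t 4.65 pos [406.2 242.8 127.3] rpy [-3.138e+00 -3.000e-03  3.096e+00] F [-0.2  0.3  0.1] w 50.8 q [ 0.96  0.13 -0.56 -0.   -0.89 -2.57]
d [-0.008  0.012  0.561] rot [-0.002 -0.002 -0.   ]
[[283. 108.]
 [283. 296.]
 [298. 296.]
 [268. 296.]
 [293. 108.]
 [273. 108.]]
```

View pics/w2b.png

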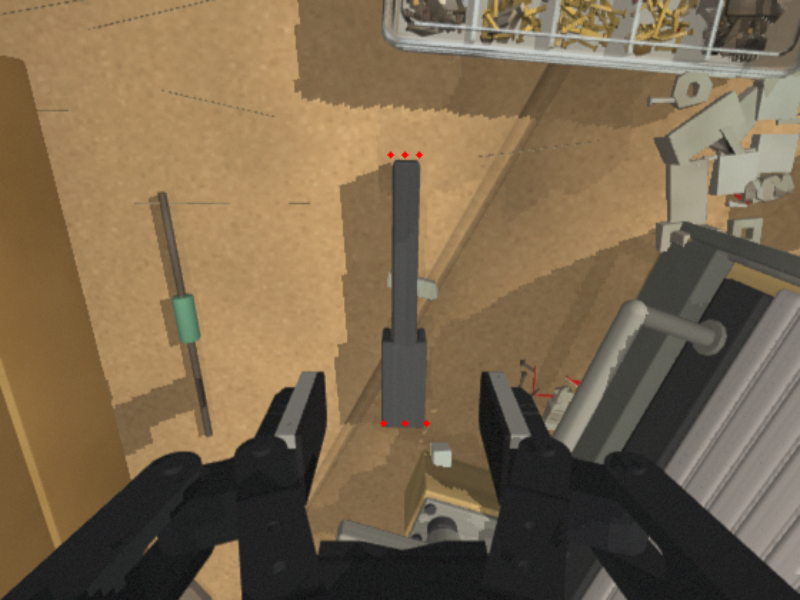

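```bash
python3 -m crank '[{"delta_pos":[-0.005,0.012,0.3],"rot":[0,0,0],"claw":50},{"delta_pos":[-0.008,0.012,0.55],"rot":[0,0,0],"claw":50},{"delta_pos":[-0.008,0.012,0.8],"rot":[0,0,0],"claw":50},{"delta_pos":[-0.008,0.012,0.95],"rot":[0,0,0],"claw":50},{"delta_pos":[-0.008,0.012,0.95],"rot":[0,0,0],"claw":50}]';python3 -c "
from h import *
go([407,244,4],[np.pi,0,np.pi-.045])"
```

```text
time: 5.2
tool_pos: [407.8, 245.2, 14.4]
tool_rot: [-3.14, -0.001, 3.096]
ft_force: [0.1, 0.0, 1.3]
width: 42.7
t 5.2 pos [407.8 245.2  14.4] rpy [-3.140e+00 -1.000e-03  3.096e+00] F [0.1 0.  1.3] w 42.7 q [ 0.96  0.3  -0.68 -0.   -0.59 -2.57]
d [ 0.006 -0.01   0.087] rot [-0.001 -0.001 -0.   ]
```

```bash
python3 -m crank '[{"delta_pos":[0,-0.01,0.08],"rot":[0,0,0],"claw":40},{"delta_pos":[0,-0.01,0.085],"rot":[0,0,0],"claw":15},{"delta_pos":[0,-0.01,0.085],"rot":[0,0,0],"claw":0},{"delta_pos":[0,-0.01,0.085],"rot":[0,0,0],"claw":0},{"delta_pos":[0,-0.01,0.085],"rot":[0,0,0],"claw":0}]' 80;python3 -m crank '[{"delta_pos":[0,0,0],"rot":[0,0,0],"claw":0},{"delta_pos":[0,0,0],"rot":[0,0,0],"claw":0},{"delta_pos":[0,0,0],"rot":[0,0,0],"claw":0}]'
```

```text
time: 5.7
tool_pos: [408.4, 244.7, 6.0]
tool_rot: [3.14, 0.001, 3.096]
ft_force: [-2.9, -0.7, 6.6]
width: 12.3
time: 6.0
tool_pos: [408.4, 244.7, 5.9]
tool_rot: [3.141, 0.001, 3.097]
ft_force: [-1.7, -0.3, 7.8]
width: 12.2
```

```bash
python3 -m crank '[{"delta_pos":[0,0,-0.2],"rot":[0,0,0],"claw":0},{"delta_pos":[0,0,-0.4],"rot":[0,0,0],"claw":0},{"delta_pos":[0,0,-0.7],"rot":[0,0,0],"claw":0},{"delta_pos":[0,0,-1],"rot":[0,0,0],"claw":0},{"delta_pos":[0,0,-1],"rot":[0,0,0],"claw":0}]';python3 - <<'E'
from h import *
st,s=snap('wrist','w3'); snap('scene','s3')
go([407,244,124],[np.pi,0,np.pi-.045])
E
```

```text
time: 6.5
tool_pos: [410.1, 246.5, 129.9]
tool_rot: [3.135, 0.006, 3.097]
ft_force: [0.2, 0.3, -1.2]
width: 11.8
t 6.6 pos [408.  244.5 125.7] rpy [3.139e+00 1.000e-03 3.096e+00] F [-0.  -0.3 -2.4] w 12.3 q [ 0.95  0.13 -0.56 -0.   -0.88 -2.57]
d [ 0.008 -0.005  0.015] rot [ 0.001  0.001 -0.   ]
```

View pics/w3.png

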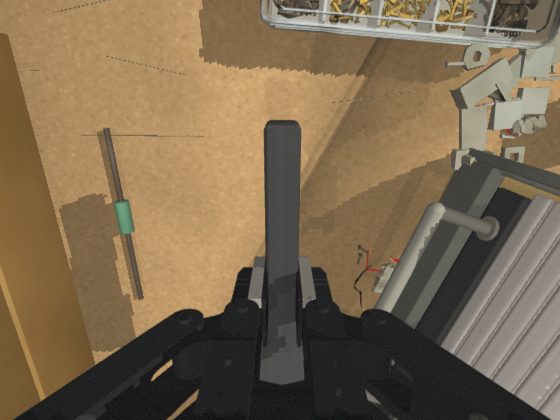

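View pics/s3.png

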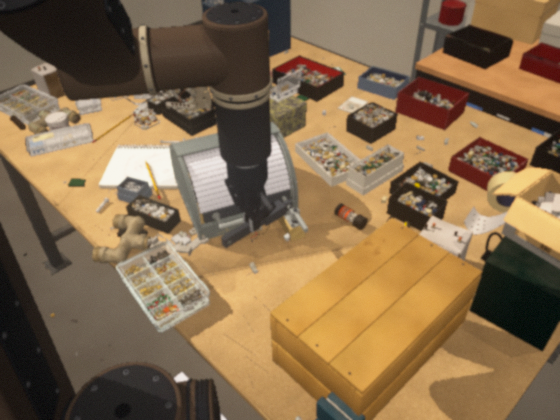

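Run:
```python
from h import *
s=eyes.snapshot('wrist'); M=np.array(s['tool_from_camera']); f=210/np.tan(np.radians(s['fovy'])/2)
for uv in [(283,121),(283,127),(281,383),(265,126),(300,126)]:
    d=M[:3,:3]@np.array([(uv[0]-s['cx'])/f,(uv[1]-s['cy'])/f,1]); o=M[:3,3]
    print(uv,(o+d*(-18-o[2])/d[2]).round(1))
```

```text
(283, 121) [ 73.4   0.6 -18. ]
(283, 127) [ 71.2   0.6 -18. ]
(281, 383) [-49.6  -0.  -18. ]
(265, 126) [ 71.6  -6.  -18. ]
(300, 126) [ 71.6   6.8 -18. ]
```

```bash
python3 -c "
from h import *
go([508.7,171.6,126],[np.pi,0,1.184-np.pi])"
```

```text
t 6.65 pos [407.5 243.9 124.7] rpy [ 3.141 -0.     3.096] F [-0.2 -0.6 -1.8] w 12.3 q [ 0.95  0.13 -0.56 -0.   -0.88 -2.57]
d [-0.87  -0.563 -0.011] rot [ 0.    -0.    -0.783]
```

```bash
python3 -m crank '[{"delta_pos":[-0.1,-0.12,0],"rot":[0,0,-0.09],"claw":0},{"delta_pos":[-0.2,-0.24,0],"rot":[0,0,-0.18],"claw":0},{"delta_pos":[-0.35,-0.36,0],"rot":[0,0,-0.27],"claw":0},{"delta_pos":[-0.5,-0.48,0],"rot":[0,0,-0.36],"claw":0},{"delta_pos":[-0.65,-0.563,0],"rot":[0,0,-0.45],"claw":0}]';python3 -c "
from h import *
go([508.7,171.6,126],[np.pi,0,1.184-np.pi])"
```

```text
time: 7.15
tool_pos: [482.4, 171.6, 123.2]
tool_rot: [3.141, -0.004, -2.475]
ft_force: [0.2, 0.8, -2.2]
width: 12.0
t 7.15 pos [482.4 171.6 123.2] rpy [ 3.141 -0.004 -2.475] F [ 0.2  0.8 -2.2] w 12.0 q [ 0.73  0.19 -0.49 -0.   -0.89 -1.63]
d [-0.172 -0.136 -0.024] rot [ 0.001 -0.002 -0.329]
```

```bash
python3 -m crank '[{"delta_pos":[-0.06,-0.05,-0.02],"rot":[0,0,-0.09],"claw":0},{"delta_pos":[-0.12,-0.1,-0.02],"rot":[0,0,-0.18],"claw":0},{"delta_pos":[-0.172,-0.136,-0.024],"rot":[0,0,-0.27],"claw":0},{"delta_pos":[-0.172,-0.136,-0.024],"rot":[0,0,-0.329],"claw":0},{"delta_pos":[-0.172,-0.136,-0.024],"rot":[0,0,-0.329],"claw":0}]';python3 - <<'E'
from h import *
st,s=snap('wrist','w4');_,T= snap('top','t4');_,S=snap('scene','s4')
go([508.7,171.6,126],[np.pi,0,1.184-np.pi])
a=cv2.imread('pics/t4.png');cv2.imwrite('pics/t4c.png',cv2.resize(a[150:310,220:420],None,fx=3.75,fy=3.75,interpolation=cv2.INTER_CUBIC))
a=cv2.imread('pics/s4.png');cv2.imwrite('pics/s4c.png',cv2.resize(a[150:290,220:400],None,fx=4,fy=4,interpolation=cv2.INTER_CUBIC))
E
```

```text
time: 7.65
tool_pos: [508.4, 172.3, 126.0]
tool_rot: [3.14, -0.003, -1.963]
ft_force: [0.1, -0.1, -2.4]
width: 12.0
t 7.8 pos [508.6 172.7 126.9] rpy [ 3.141e+00 -2.000e-03 -1.966e+00] F [-0.8 -0.1 -2. ] w 11.7 q [ 0.69  0.23 -0.43 -0.   -0.91 -1.09]
d [ 0.008 -0.004  0.008] rot [ 0.001 -0.001 -0.005]
```

View pics/w4.png

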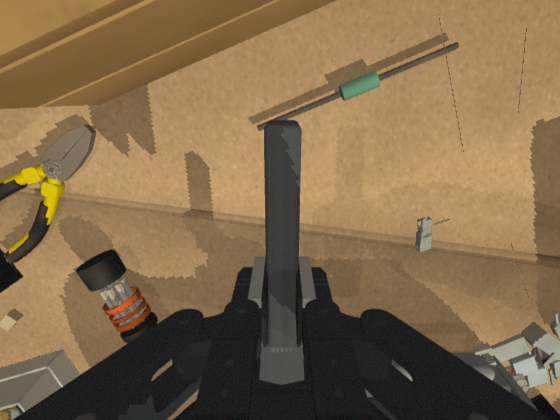

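View pics/t4c.png

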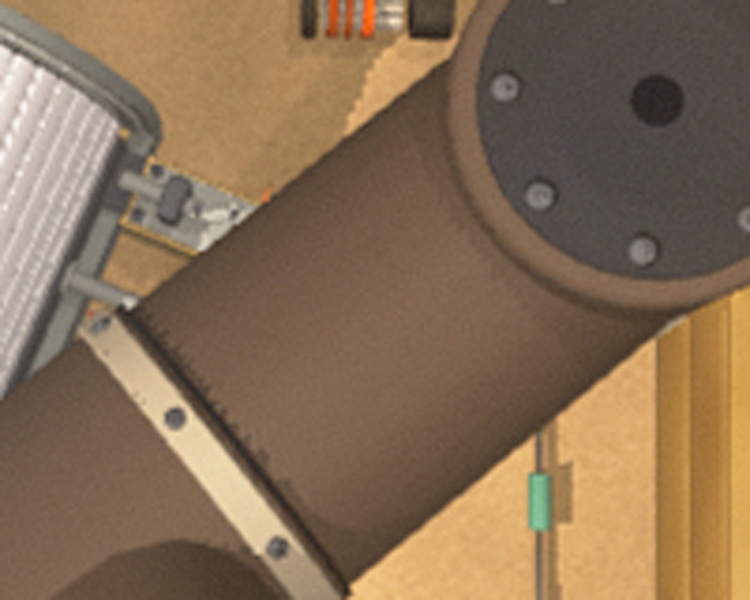

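View pics/s4c.png

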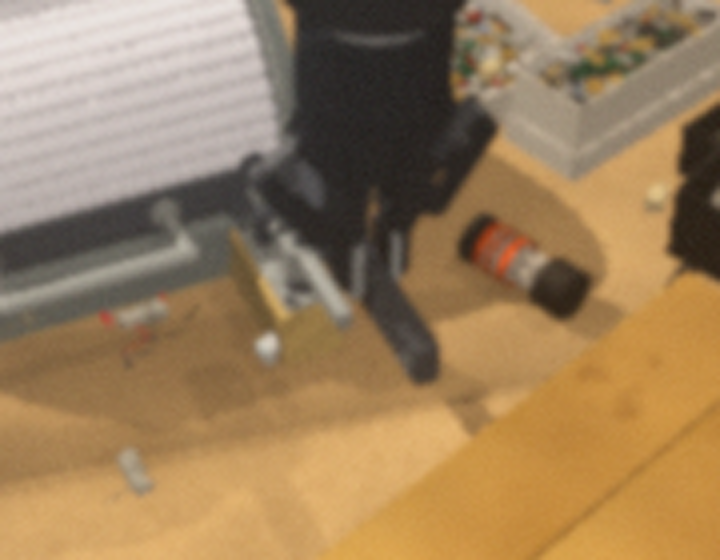

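Run:
```python
from h import *
S=eyes.snapshot('scene');p=np.load('cab.npy')
st=manip.get_state();R=Ro.from_euler('xyz',st['tool_rot']).as_matrix()
g=lambda Q:(rz(p[2])@np.array(Q)+[p[0],p[1],0])
h=lambda Q:R@np.array(Q)+st['tool_pos']
for n,Q in [('stub end T',g((-251,-88,74.5))),('stub end B',g((-251,-88,61.5))),('pivot top',g((-189,-88,78))),('bar endT',h((73,0,-18))),('bar endB',h((73,0,6))),('bar midT',h((0,0,-18)))]:
    print(n,((project(S,Q)[0]-[220,150])*4).round())
a=cv2.imread('pics/s4.png')
for Q in [g((-251,-92.5,74.5)),g((-251,-83.5,74.5)),g((-205,-83.5,74.5)),g((-205,-92.5,74.5)),h((73,7,-18)),h((73,-7,-18)),h((20,7,-18)),h((20,-7,-18)),h((73,7,6)),h((73,-7,6))]:
    u,v=project(S,Q)[0]; a[int(round(v)),int(round(u))]=(0,0,255)
cv2.imwrite('pics/s4d.png',cv2.resize(a[180:250,270:350],None,fx=8,fy=8,interpolation=cv2.INTER_NEAREST))
```

```text
stub end T [342. 313.]
stub end B [342. 331.]
pivot top [296. 239.]
bar endT [434. 350.]
bar endB [432. 384.]
bar midT [371. 256.]
```

View pics/s4d.png

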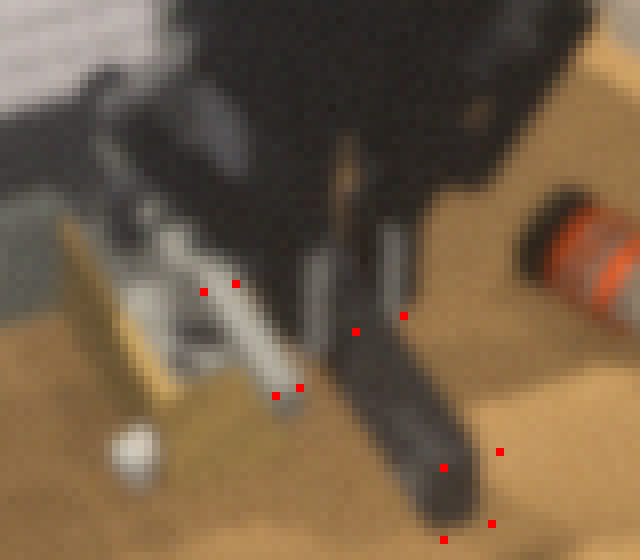

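Run:
```python
from h import *
S=eyes.snapshot('scene');p=np.load('cab.npy')
st=manip.get_state();R=Ro.from_euler('xyz',st['tool_rot']).as_matrix()
h=lambda Q:R@np.array(Q)+st['tool_pos']
a=cv2.resize(S['pixels'][180:250,290:370,::-1],None,fx=8,fy=8,interpolation=cv2.INTER_CUBIC); cv2.imwrite('pics/s5a.png',a)
q=lambda P:tuple(int(x) for x in ((project(S,P)[0]-[290,180])*8+4))
def box(x0,x1,w,z0,z1,col):
    c=[(x,y,z) for x in (x0,x1) for y in (-w,w) for z in (z0,z1)]
    for i in range(8):
        for b in (1,2,4):
            if not i&b: cv2.line(a,q(h(c[i])),q(h(c[i|b])),col,1)
box(-26,73,7,-18,6,(0,0,255))
cv2.imwrite('pics/s5.png',a)
```

```text
(no output)
```

View pics/s5.png

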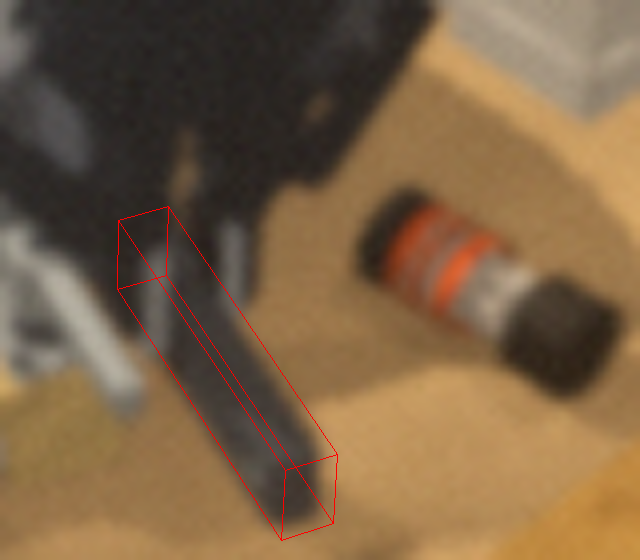

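View pics/s5a.png

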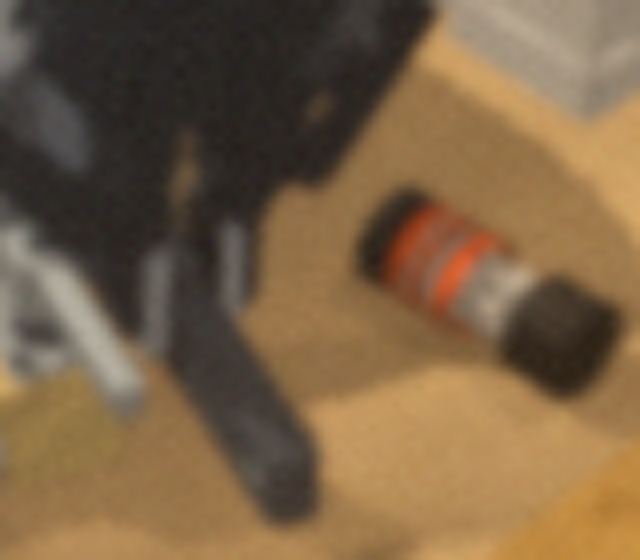

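```bash
python3 -m crank '[{"delta_pos":[0.006,-0.004,0.1],"rot":[0,0,-0.004],"claw":0},{"delta_pos":[0.006,-0.004,0.2],"rot":[0,0,-0.004],"claw":0},{"delta_pos":[0.006,-0.004,0.3],"rot":[0,0,-0.004],"claw":0},{"delta_pos":[0.006,-0.004,0.36],"rot":[0,0,-0.004],"claw":0},{"delta_pos":[0.006,-0.004,0.36],"rot":[0,0,-0.004],"claw":0}]';python3 -m crank '[{"delta_pos":[0,0,0.04],"rot":[0,0,0],"claw":0},{"delta_pos":[0,0,0.08],"rot":[0,0,0],"claw":0},{"delta_pos":[0,0,0.08],"rot":[0,0,0],"claw":0}]';python3 -c "
from h import *
go([508.7,171.6,62],[np.pi,0,1.184-np.pi])"
```

```text
time: 8.4
tool_pos: [508.5, 171.6, 83.1]
tool_rot: [3.14, -0.003, -1.957]
ft_force: [0.0, 0.6, -1.9]
width: 12.1
time: 8.7
tool_pos: [509.1, 172.0, 74.7]
tool_rot: [3.141, -0.0, -1.957]
ft_force: [-0.4, -0.6, -2.6]
width: 11.6
t 8.7 pos [509.1 172.   74.7] rpy [ 3.141 -0.    -1.957] F [-0.4 -0.6 -2.6] w 11.6 q [ 0.69  0.29 -0.49 -0.   -0.79 -1.08]
d [0.005 0.002 0.106] rot [ 0. -0.  0.]
```

```bash
python3 -m crank '[{"delta_pos":[0,0,0.04],"rot":[0,0,0],"claw":0},{"delta_pos":[0,0,0.08],"rot":[0,0,0],"claw":0},{"delta_pos":[0,0,0.09],"rot":[0,0,0],"claw":0},{"delta_pos":[0,0,0.09],"rot":[0,0,0],"claw":0}]';python3 - <<'E'
from h import *
go([508.7,171.6,62],[np.pi,0,1.184-np.pi])
S=eyes.snapshot('scene');cv2.imwrite('pics/s6.png',cv2.resize(S['pixels'][160:260,240:370,::-1],None,fx=6,fy=6,interpolation=cv2.INTER_CUBIC))
E
```

```text
time: 9.1
tool_pos: [509.2, 172.1, 64.1]
tool_rot: [3.141, -0.0, -1.957]
ft_force: [-0.6, 0.0, -1.7]
width: 12.2
t 9.1 pos [509.2 172.1  64.1] rpy [ 3.141 -0.    -1.957] F [-0.6  0.  -1.7] w 12.2 q [ 0.69  0.31 -0.5  -0.   -0.76 -1.08]
d [0.006 0.003 0.017] rot [ 0. -0.  0.]
```

View pics/s6.png

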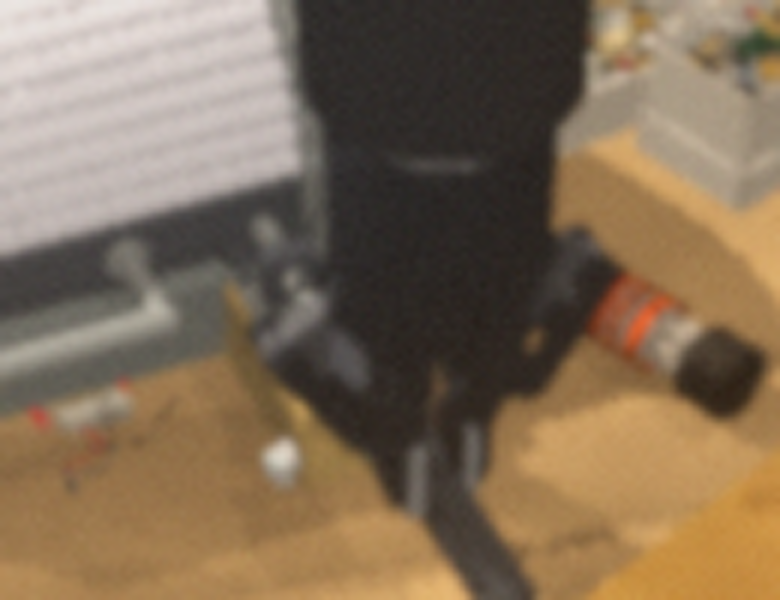

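```bash
python3 -m crank '[{"delta_pos":[-0.006,-0.098,0],"rot":[0,0,-0.0764],"claw":0},{"delta_pos":[-0.023,-0.194,0],"rot":[0,0,-0.153],"claw":0},{"delta_pos":[-0.052,-0.288,0],"rot":[0,0,-0.229],"claw":0},{"delta_pos":[-0.092,-0.377,0],"rot":[0,0,-0.306],"claw":0},{"delta_pos":[-0.143,-0.461,0],"rot":[0,0,-0.382],"claw":0}]' 110;python3 - <<'E'
from h import *
go([508.7,171.6,62],[np.pi,0,1.184-np.pi])
S=eyes.snapshot('scene');cv2.imwrite('pics/s7.png',cv2.resize(S['pixels'][160:260,240:370,::-1],None,fx=6,fy=6,interpolation=cv2.INTER_CUBIC))
snap('top','t7')
E
```

```text
time: 9.65
tool_pos: [566.6, 166.1, 64.3]
tool_rot: [3.14, -0.001, -1.352]
ft_force: [2.0, -3.3, -2.6]
width: 11.3
t 9.65 pos [566.6 166.1  64.3] rpy [ 3.140e+00 -1.000e-03 -1.352e+00] F [ 2.  -3.3 -2.6] w 11.3 q [ 0.62  0.38 -0.38  0.   -0.81 -0.4 ]
d [-0.149  0.461  0.02 ] rot [ 0.001 -0.001  0.386]
```

View pics/s7.png

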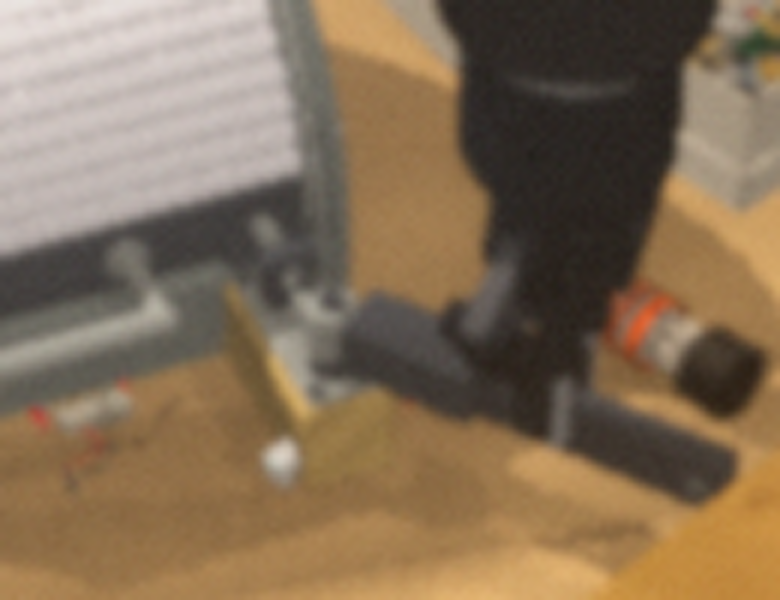

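View pics/t7.png

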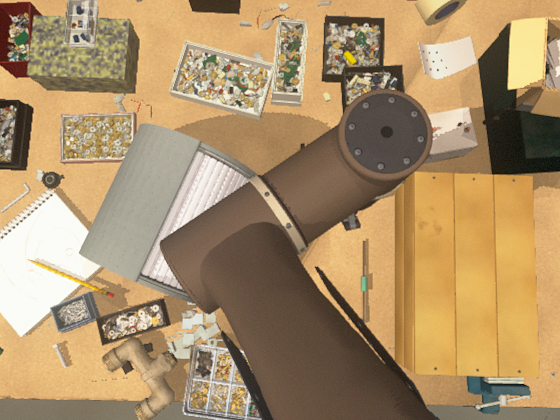

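```bash
python3 -m crank '[{"delta_pos":[-0.006,-0.098,0],"rot":[0,0,-0.0764],"claw":0},{"delta_pos":[-0.023,-0.194,0],"rot":[0,0,-0.153],"claw":0},{"delta_pos":[-0.052,-0.288,0],"rot":[0,0,-0.229],"claw":0},{"delta_pos":[-0.092,-0.377,0],"rot":[0,0,-0.306],"claw":0},{"delta_pos":[-0.143,-0.461,0],"rot":[0,0,-0.382],"claw":0}]'; python3 -m crank '[{"delta_pos":[-0.006,-0.098,0],"rot":[0,0,-0.0764],"claw":0},{"delta_pos":[-0.023,-0.194,0],"rot":[0,0,-0.153],"claw":0},{"delta_pos":[-0.052,-0.288,0],"rot":[0,0,-0.229],"claw":0},{"delta_pos":[-0.066,-0.325,0],"rot":[0,0,-0.257],"claw":0},{"delta_pos":[-0.066,-0.325,0],"rot":[0,0,-0.257],"claw":0}]';python3 - <<'E'
from h import *
go([508.7,171.6,62],[np.pi,0,1.184-np.pi])
S=eyes.snapshot('scene');cv2.imwrite('pics/s8.png',cv2.resize(S['pixels'][160:260,240:370,::-1],None,fx=6,fy=6,interpolation=cv2.INTER_CUBIC))
E
```

```text
time: 10.25
tool_pos: [620.4, 198.2, 65.3]
tool_rot: [-3.136, -0.001, -0.752]
ft_force: [2.9, 7.0, -3.5]
width: 11.5
time: 10.75
tool_pos: [638.6, 230.1, 64.2]
tool_rot: [3.141, 0.0, -0.353]
ft_force: [-0.2, -0.6, -1.9]
width: 11.2
t 10.75 pos [638.6 230.1  64.2] rpy [ 3.141  0.    -0.353] F [-0.2 -0.6 -1.9] w 11.2 q [ 0.63  0.5  -0.17  0.   -0.9   0.59]
d [-0.848  0.831  0.018] rot [ 0.    -0.     1.022]
```

View pics/s8.png

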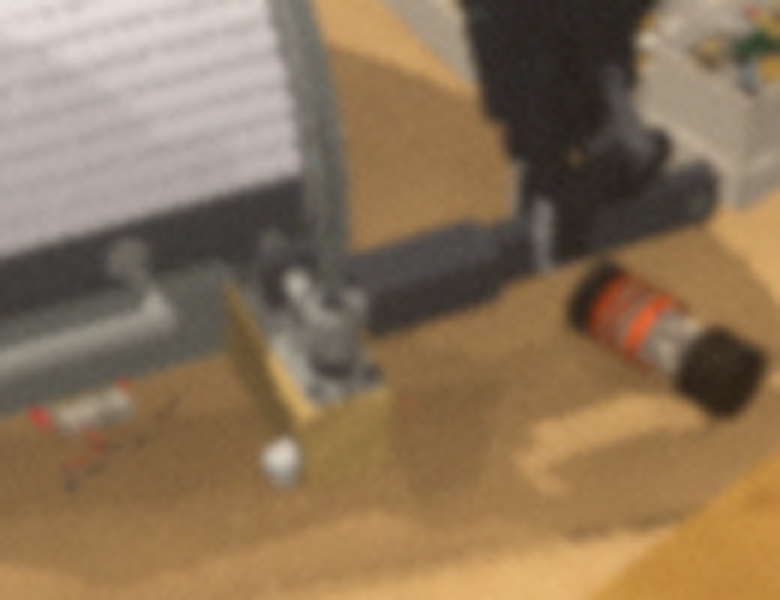

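```bash
python3 -m crank '[{"delta_pos":[0,0,-0.08],"rot":[0,0,0],"claw":0},{"delta_pos":[0,0,-0.2],"rot":[0,0,0],"claw":0},{"delta_pos":[0,0,-0.35],"rot":[0,0,0],"claw":0},{"delta_pos":[0,0,-0.5],"rot":[0,0,0],"claw":0},{"delta_pos":[0,0,-0.55],"rot":[0,0,0],"claw":0}]';python3 - <<'E'
from h import *
go([412,235,125],[np.pi,0,-np.pi-.045])
S=eyes.snapshot('scene');cv2.imwrite('pics/s9.png',cv2.resize(S['pixels'][160:260,240:370,::-1],None,fx=6,fy=6,interpolation=cv2.INTER_CUBIC))
E
```

```text
time: 11.3
tool_pos: [639.6, 230.0, 134.2]
tool_rot: [-3.138, -0.003, -0.354]
ft_force: [0.9, 0.3, -1.6]
width: 11.3
t 11.3 pos [639.6 230.  134.2] rpy [-3.138e+00 -3.000e-03 -3.540e-01] F [ 0.9  0.3 -1.6] w 11.3 q [ 0.63  0.43 -0.11  0.   -1.03  0.59]
d [-1.794  0.618  0.07 ] rot [-0.003  0.003  1.803]
```

View pics/s9.png

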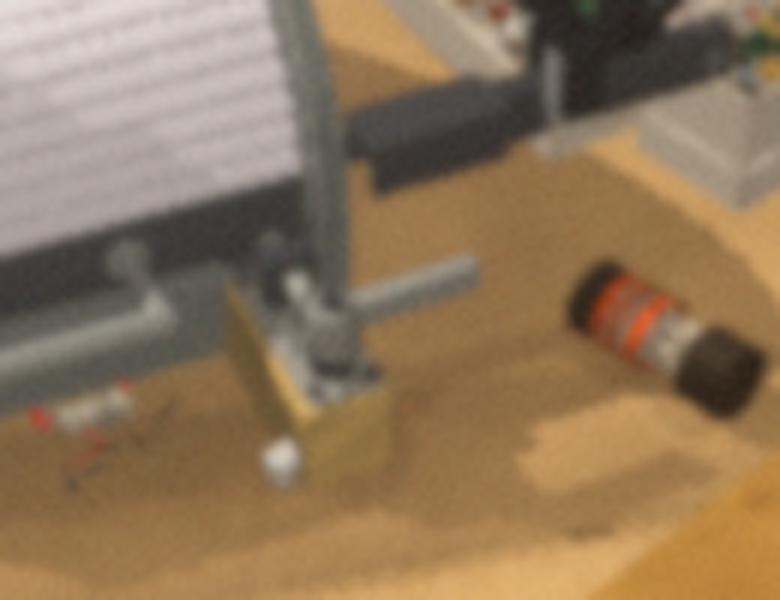

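```bash
python3 -m crank '[{"delta_pos":[-0.05,0.15,0.02],"rot":[0,0,0.09],"claw":0},{"delta_pos":[-0.15,0.35,0.04],"rot":[0,0,0.18],"claw":0},{"delta_pos":[-0.28,0.55,0.05],"rot":[0,0,0.27],"claw":0},{"delta_pos":[-0.4,0.65,0.05],"rot":[0,0,0.36],"claw":0},{"delta_pos":[-0.53,0.73,0.05],"rot":[0,0,0.45],"claw":0}]';python3 - <<'E'
from h import *
go([412,235,125],[np.pi,0,-np.pi-.045])
E
```

```text
time: 11.85
tool_pos: [547.2, 168.2, 124.1]
tool_rot: [3.141, 0.0, -1.067]
ft_force: [-0.4, 0.2, -2.9]
width: 11.1
t 11.85 pos [547.2 168.2 124.1] rpy [ 3.141  0.    -1.067] F [-0.4  0.2 -2.9] w 11.1 q [ 0.64  0.29 -0.36 -0.   -0.93 -0.14]
d [-1.031  0.718 -0.007] rot [ 0.    -0.     1.349]
```

```bash
python3 -m crank '[{"delta_pos":[-0.08,0.08,0],"rot":[0,0,0.09],"claw":0},{"delta_pos":[-0.17,0.16,0],"rot":[0,0,0.18],"claw":0},{"delta_pos":[-0.26,0.24,0],"rot":[0,0,0.27],"claw":0},{"delta_pos":[-0.35,0.32,0],"rot":[0,0,0.36],"claw":0},{"delta_pos":[-0.43,0.4,0],"rot":[0,0,0.45],"claw":0}]';python3 - <<'E'
from h import *
go([412,235,125],[np.pi,0,-np.pi-.045])
E
```

```text
time: 12.35
tool_pos: [480.4, 190.8, 124.2]
tool_rot: [3.141, -0.0, -1.773]
ft_force: [0.4, -0.1, -1.9]
width: 11.3
t 12.35 pos [480.4 190.8 124.2] rpy [ 3.141 -0.    -1.773] F [ 0.4 -0.1 -1.9] w 11.3 q [ 0.76  0.2  -0.48 -0.   -0.89 -0.96]
d [-0.246  0.633 -0.006] rot [ 0.  -0.   0.9]
```

```bash
python3 -m crank '[{"delta_pos":[-0.05,0.12,0],"rot":[0,0,0.09],"claw":0},{"delta_pos":[-0.1,0.25,0],"rot":[0,0,0.18],"claw":0},{"delta_pos":[-0.15,0.4,0],"rot":[0,0,0.27],"claw":0},{"delta_pos":[-0.2,0.55,0],"rot":[0,0,0.36],"claw":0},{"delta_pos":[-0.246,0.633,0],"rot":[0,0,0.45],"claw":0}]';python3 -m crank '[{"delta_pos":[0,0,0.1],"rot":[0,0,0.09],"claw":0},{"delta_pos":[0,0,0.2],"rot":[0,0,0.18],"claw":0},{"delta_pos":[0,0,0.3],"rot":[0,0,0.27],"claw":0},{"delta_pos":[0,0,0.4],"rot":[0,0,0.36],"claw":0},{"delta_pos":[0,0,0.5],"rot":[0,0,0.45],"claw":0}]';python3 - <<'E'
from h import *
go([412,238,8],[np.pi,0,-np.pi-.045])
E
```

```text
time: 12.85
tool_pos: [411.2, 234.5, 124.3]
tool_rot: [3.141, -0.0, -2.48]
ft_force: [-0.0, -0.8, -1.6]
width: 11.4
time: 13.35
tool_pos: [412.4, 234.4, 63.9]
tool_rot: [3.142, -0.0, 3.096]
ft_force: [-0.4, -0.6, -2.5]
width: 11.3
t 13.35 pos [412.4 234.4  63.9] rpy [ 3.142 -0.     3.096] F [-0.4 -0.6 -2.5] w 11.3 q [ 0.93  0.22 -0.64 -0.   -0.72 -2.55]
d [0.005 0.03  0.466] rot [ 0. -0. -0.]
```

```bash
python3 -m crank '[{"delta_pos":[0,0.03,0.15],"rot":[0,0,0],"claw":0},{"delta_pos":[0,0.03,0.3],"rot":[0,0,0],"claw":0},{"delta_pos":[0,0.03,0.4],"rot":[0,0,0],"claw":0},{"delta_pos":[0,0.03,0.45],"rot":[0,0,0],"claw":0},{"delta_pos":[0,0.03,0.46],"rot":[0,0,0],"claw":0}]';python3 - <<'E'
from h import *
go([412,238,7],[np.pi,0,-np.pi-.045])
E
```

```text
time: 13.85
tool_pos: [412.5, 237.8, 8.7]
tool_rot: [-3.141, -0.001, 3.102]
ft_force: [0.5, -0.2, -2.7]
width: 11.1
t 13.85 pos [412.5 237.8   8.7] rpy [-3.141e+00 -1.000e-03  3.102e+00] F [ 0.5 -0.2 -2.7] w 11.1 q [ 0.94  0.31 -0.69 -0.   -0.58 -2.55]
d [0.004 0.002 0.014] rot [-0.001 -0.001  0.004]
```

```bash
python3 -m crank '[{"delta_pos":[0,0,0.012],"rot":[0,0,0],"claw":0},{"delta_pos":[0,0,0.024],"rot":[0,0,0],"claw":0},{"delta_pos":[0,0,0.024],"rot":[0,0,0],"claw":0},{"delta_pos":[0,0,0.024],"rot":[0,0,0],"claw":20},{"delta_pos":[0,0,0.02],"rot":[0,0,0],"claw":40}]' 60;python3 -m crank '[{"delta_pos":[0,0,0],"rot":[0,0,0],"claw":40},{"delta_pos":[0,0,0],"rot":[0,0,0],"claw":40},{"delta_pos":[0,0,-0.15],"rot":[0,0,0],"claw":40},{"delta_pos":[0,0,-0.5],"rot":[0,0,0],"claw":40},{"delta_pos":[0,0,-1],"rot":[0,0,0],"claw":40}]'
python3 - <<'E'
from h import *
go([412,238,8],[np.pi,0,-np.pi-.045])
snap('wrist','w10')
E
```

```text
time: 14.35
tool_pos: [413.1, 238.5, 7.2]
tool_rot: [3.141, 0.001, 3.103]
ft_force: [0.2, -1.0, 0.2]
width: 30.3
time: 14.85
tool_pos: [411.9, 237.1, 116.8]
tool_rot: [-3.138, -0.002, 3.102]
ft_force: [1.5, 1.2, -0.0]
width: 34.4
t 14.85 pos [411.9 237.1 116.8] rpy [-3.138e+00 -2.000e-03  3.102e+00] F [ 1.5  1.2 -0. ] w 34.4 q [ 0.94  0.14 -0.57 -0.   -0.86 -2.55]
d [-0.003  0.01   0.907] rot [-0.002 -0.002  0.004]
```

View pics/w10.png

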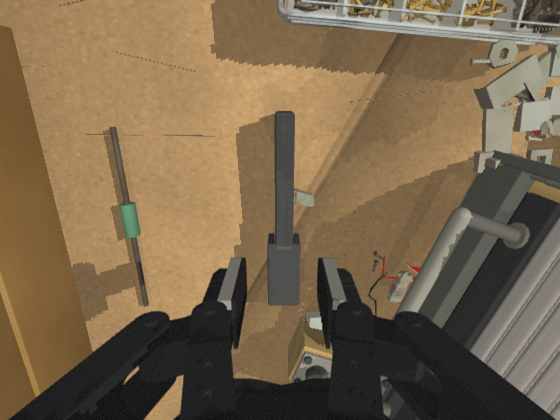

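Run:
```python
from fit import *
st,s=snap('wrist','w11');s=wristcam(s,st);p=np.load('cab.npy')
g=lambda Q:(rz(p[2])@np.array(Q)+[p[0],p[1],0])
a=cv2.imread('pics/w11.png')
for y in np.linspace(-55,55,7)+p[3]:
    u,v=project(s,g((-157.6,y,61)))[0]; cv2.circle(a,(int(round(u)),int(round(v))),1,(0,0,255),-1)
for x in (-251,-220):
    u,v=project(s,g((-189+(x+189)*np.cos(1.65),-88+(x+189)*np.sin(1.65),74.5)))[0]; cv2.circle(a,(int(round(u)),int(round(v))),1,(0,255,0),-1)
cv2.imwrite('pics/w11b.png',cv2.resize(a[190:390,360:560],None,fx=3,fy=3,interpolation=cv2.INTER_CUBIC))
```

```text
(no output)
```

View pics/w11b.png

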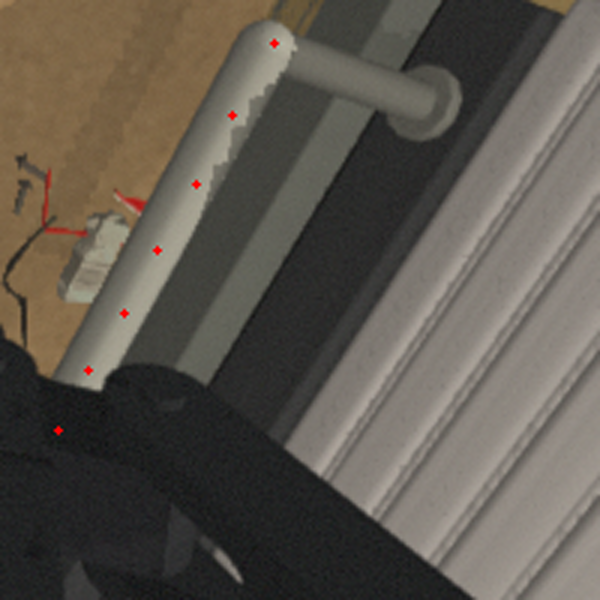

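```bash
cat >> h.py <<'E'
p=np.load('cab.npy')
def hpose(phi,t=0.35,depth=13,back=0,H0=None):
    a=np.radians(4)+phi
    P=np.array([-158*np.cos(a),p[3],50+158*np.sin(a)])
    z=np.array([np.sin(t),0,-np.cos(t)]);x=np.array([0,-1,0]);y=np.cross(z,x)
    W=rz(p[2]); tcp=W@(P+(depth-back)*z)+[p[0],p[1],0]
    return tcp,W@np.c_[x,y,z]
def goh(*a,**k):
    tr=k.pop('turn',None); T,R=hpose(*a,**k); print('target',T.round(1)); go(T,Rm=R,turn=tr)
E
python3 -c "
from h import *
goh(0,back=100,turn=-1)"
```

```text
target [445.6 304.7 142.7]
t 14.95 pos [415.7 241.1 123. ] rpy [3.134 0.007 3.104] F [ 0.   1.9 -0.7] w 34.3 q [ 0.94  0.14 -0.56  0.   -0.86 -2.55]
d [-0.23   0.54  -0.158] rot [ 0.049 -0.302 -1.754]
```

```bash
python3 -m crank '[{"delta_pos":[0,0,-0.2],"rot":[0,0,-0.09],"claw":30},{"delta_pos":[0,0,-0.4],"rot":[0,0,-0.18],"claw":30},{"delta_pos":[0,0,-0.6],"rot":[0,0,-0.27],"claw":30},{"delta_pos":[0,0,-0.6],"rot":[0,0,-0.36],"claw":30},{"delta_pos":[0,0,-0.6],"rot":[0,0,-0.45],"claw":30}]';python3 -m crank '[{"delta_pos":[0,0,0],"rot":[0,0,-0.09],"claw":30},{"delta_pos":[0,0,0],"rot":[0,0,-0.18],"claw":30},{"delta_pos":[0,0,0],"rot":[0,0,-0.27],"claw":30},{"delta_pos":[0,0,0],"rot":[0,0,-0.36],"claw":30},{"delta_pos":[0,0,0],"rot":[0,0,-0.45],"claw":30}]';python3 -m crank '[{"delta_pos":[0,0,0],"rot":[0,0,-0.09],"claw":30},{"delta_pos":[0,0,0],"rot":[0,0,-0.18],"claw":30},{"delta_pos":[0,0,0],"rot":[0,0,-0.27],"claw":30},{"delta_pos":[0,0,0],"rot":[0,0,-0.36],"claw":30},{"delta_pos":[0,0,0],"rot":[0,0,-0.45],"claw":30}]';
python3 -c "
from h import *
goh(0,back=100)"
```

```text
time: 15.45
tool_pos: [413.1, 238.6, 189.8]
tool_rot: [3.141, 0.002, -2.468]
ft_force: [-0.1, -0.4, -0.1]
width: 25.4
time: 15.95
tool_pos: [412.7, 238.2, 188.8]
tool_rot: [3.142, 0.0, -1.761]
ft_force: [-0.7, -0.3, 1.1]
width: 25.7
time: 16.45
tool_pos: [412.8, 238.2, 188.8]
tool_rot: [-3.141, 0.0, -1.054]
ft_force: [0.4, 0.8, -0.3]
width: 25.5
target [445.6 304.7 142.7]
t 16.45 pos [412.8 238.2 188.8] rpy [-3.141  0.    -1.054] F [ 0.4  0.8 -0.3] w 25.5 q [ 0.94  0.06 -0.47 -0.   -1.03 -0.42]
d [-0.347 -0.511  0.384] rot [ 0.214 -0.074 -0.421]
```

```bash
python3 -m crank '[{"delta_pos":[-0.1,-0.15,0.08],"rot":[0.043,-0.015,-0.084],"claw":30},{"delta_pos":[-0.2,-0.3,0.16],"rot":[0.086,-0.03,-0.168],"claw":30},{"delta_pos":[-0.3,-0.4,0.24],"rot":[0.128,-0.044,-0.253],"claw":30},{"delta_pos":[-0.347,-0.511,0.3],"rot":[0.171,-0.06,-0.337],"claw":30},{"delta_pos":[-0.347,-0.511,0.384],"rot":[0.214,-0.074,-0.421],"claw":30}]'
python3 - <<'E'
from h import *
goh(0,back=0)
st,s=snap('wrist','w12');s=wristcam(s,st)
g=lambda Q:(rz(p[2])@np.array(Q)+[p[0],p[1],0])
a=cv2.imread('pics/w12.png')
for y in np.linspace(-55,55,7)+p[3]:
    u,v=project(s,g((-157.6,y,61)))[0]; cv2.circle(a,(int(round(u)),int(round(v))),1,(0,0,255),-1)
cv2.imwrite('pics/w12b.png',cv2.resize(a,(800,600)))
E
```

```text
time: 16.95
tool_pos: [446.5, 305.8, 143.6]
tool_rot: [-2.796, 0.0, -0.398]
ft_force: [-0.4, -0.8, -0.1]
width: 25.8
target [458.5 336.5  48.8]
t 16.95 pos [446.5 305.8 143.6] rpy [-2.796  0.    -0.398] F [-0.4 -0.8 -0.1] w 25.8 q [ 0.89  0.08 -0.57 -0.17 -0.6   0.41]
d [-0.006  0.009  0.836] rot [ 0.003 -0.002 -0.007]
```

View pics/w12b.png

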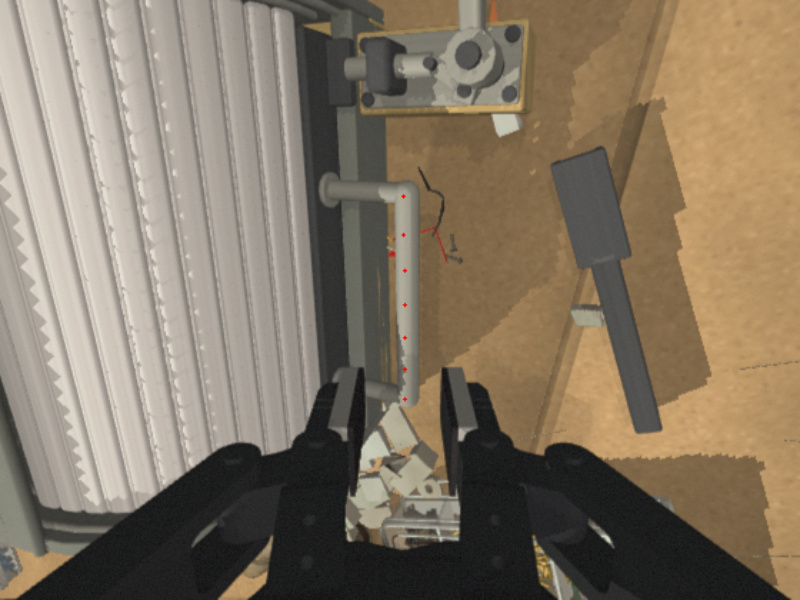

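```bash
python3 -m crank '[{"delta_pos":[0,0.012,0.2],"rot":[0,0,-0.006],"claw":30},{"delta_pos":[0,0.014,0.4],"rot":[0,0,-0.006],"claw":30},{"delta_pos":[0,0.014,0.6],"rot":[0,0,-0.006],"claw":30},{"delta_pos":[0,0.014,0.75],"rot":[0,0,-0.006],"claw":30},{"delta_pos":[0,0.014,0.83],"rot":[0,0,-0.006],"claw":30}]' 60; python3 -c "
from h import *
goh(0,back=0)"
```

```text
time: 17.5
tool_pos: [457.9, 333.9, 47.6]
tool_rot: [-2.801, 0.001, -0.397]
ft_force: [-0.9, 0.9, -0.3]
width: 25.7
target [458.5 336.5  48.8]
t 17.5 pos [457.9 333.9  47.6] rpy [-2.801e+00  1.000e-03 -3.970e-01] F [-0.9  0.9 -0.3] w 25.7 q [ 0.9   0.26 -0.59 -0.24 -0.39  0.47]
d [-0.003 -0.024 -0.002] rot [ 0.006 -0.002 -0.006]
```

```bash
python3 -m crank '[{"delta_pos":[0,0,0],"rot":[0,0,0],"claw":15},{"delta_pos":[0,0,0],"rot":[0,0,0],"claw":0},{"delta_pos":[0,0,0],"rot":[0,0,0],"claw":0},{"delta_pos":[0,0,0],"rot":[0,0,0],"claw":0},{"delta_pos":[0,0,0],"rot":[0,0,0],"claw":0}]' 50; python3 -c "
from h import *
goh(0,back=0)"
```

```text
time: 18.0
tool_pos: [458.6, 334.9, 50.4]
tool_rot: [-2.797, -0.001, -0.395]
ft_force: [1.7, 5.7, -6.0]
width: 10.2
target [458.5 336.5  48.8]
t 18.0 pos [458.6 334.9  50.4] rpy [-2.797e+00 -1.000e-03 -3.950e-01] F [ 1.7  5.7 -6. ] w 10.2 q [ 0.9   0.26 -0.59 -0.24 -0.39  0.48]
d [-0.006 -0.007  0.017] rot [ 0.003 -0.002 -0.005]
```

```bash
cat >> h.py <<'E'
def arc(phi0,phis,t=0.345):
    P=lambda f:158*np.array([-np.cos(f+np.radians(4)),0,np.sin(f+np.radians(4))])
    x=np.array([0,-1,0]);z=np.array([np.sin(t),0,-np.cos(t)]);y=np.cross(z,x)
    for f in phis:
        d=P(f)-P(phi0); print(round(f,3),(np.array([x@d,y@d,z@d])/120).round(3).tolist())
def forces(phi):
    st=manip.get_state();a=phi+np.radians(4);W=rz(p[2])
    tan=W@np.array([np.sin(a),0,np.cos(a)]);rad=W@np.array([-np.cos(a),0,np.sin(a)])
    F=st['ft_force'];
    T,R=hpose(0); r=0
    loc=W.T@(st['tool_pos']+Ro.from_euler('xyz',st['tool_rot']).apply([0,0,-13])-np.array([p[0],p[1],0]))-[0,0,50]
    print('t',round(st['time'],2),'tan',round(F@tan,1),'rad',round(F@rad,1),'tool at phi',round(np.arctan2(loc[2],-loc[0])-np.radians(4),3),'r',round(np.hypot(loc[0],loc[2]),1),'y',round(loc[1],1),'w',round(st['width'],1))
E
python3 -c "
from h import *
forces(0)
arc(0,[.04,.1,.16,.22,.28]);arc(.28,[.34,.4,.46,.52,.58]);arc(.58,[.62,.66,.70,.74])
arc(.74,[.76,.78,.80]);
"
```

```text
t 18.0 tan -5.5 rad -6.3 tool at phi 0.01 r 159.5 y 20.0 w 10.2
0.04 [0.0, -0.022, -0.048]
0.1 [0.0, -0.059, -0.118]
0.16 [0.0, -0.1, -0.185]
0.22 [0.0, -0.145, -0.25]
0.28 [0.0, -0.194, -0.312]
0.34 [0.0, -0.052, -0.059]
0.4 [0.0, -0.108, -0.115]
0.46 [0.0, -0.167, -0.167]
0.52 [0.0, -0.229, -0.216]
0.58 [0.0, -0.294, -0.261]
0.62 [0.0, -0.045, -0.028]
0.66 [0.0, -0.091, -0.054]
0.7 [0.0, -0.137, -0.078]
0.74 [0.0, -0.185, -0.1]
0.76 [0.0, -0.024, -0.01]
0.78 [0.0, -0.049, -0.02]
0.8 [0.0, -0.073, -0.03]
```

```bash
python3 -m crank '[{"delta_pos":[0,-0.022,-0.048],"rot":[0,0,0],"claw":0},{"delta_pos":[0,-0.059,-0.118],"rot":[0,0,0],"claw":0},{"delta_pos":[0,-0.1,-0.185],"rot":[0,0,0],"claw":0},{"delta_pos":[0,-0.145,-0.25],"rot":[0,0,0],"claw":0},{"delta_pos":[0,-0.194,-0.312],"rot":[0,0,0],"claw":0}]'; python3 -c "
from h import *
forces(0.28);snap('scene','s13')"
```

```text
time: 18.5
tool_pos: [461.8, 342.9, 93.4]
tool_rot: [-2.798, -0.001, -0.396]
ft_force: [3.8, 6.0, -10.2]
width: 9.8
t 18.5 tan -7.2 rad -10.1 tool at phi 0.284 r 160.3 y 20.1 w 9.8
```

View pics/s13.png

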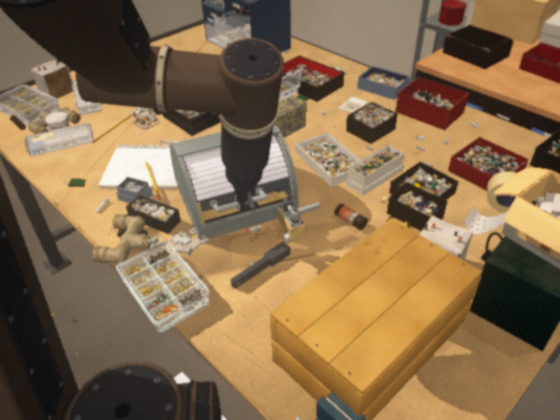

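```bash
python3 -m crank '[{"delta_pos":[0,-0.056,-0.054],"rot":[0,0,0],"claw":0},{"delta_pos":[0,-0.114,-0.108],"rot":[0,0,0],"claw":0},{"delta_pos":[0,-0.174,-0.157],"rot":[0,0,0],"claw":0},{"delta_pos":[0,-0.236,-0.206],"rot":[0,0,0],"claw":0},{"delta_pos":[0,-0.301,-0.251],"rot":[0,0,0],"claw":0}]'; python3 -c "
from h import *
forces(0.58)"
```

```text
time: 19.05
tool_pos: [468.9, 360.6, 131.5]
tool_rot: [-2.807, 0.002, -0.396]
ft_force: [-4.0, -14.5, 4.8]
width: 10.3
t 19.05 tan -5.2 rad 14.8 tool at phi 0.551 r 161.3 y 20.2 w 10.3
```

```bash
python3 -m crank '[{"delta_pos":[0,0,0],"rot":[0,0,0],"claw":0}]'; python3 -c "
from h import *
forces(0.58)"
```

```text
time: 19.15
tool_pos: [469.1, 361.1, 132.5]
tool_rot: [-2.806, 0.001, -0.396]
ft_force: [-5.8, -16.1, 7.1]
width: 10.4
t 19.15 tan -4.7 rad 17.9 tool at phi 0.558 r 161.4 y 20.2 w 10.4
```

```bash
python3 -m crank '[{"delta_pos":[0,0.007,-0.0104],"rot":[0,0,0],"claw":0},{"delta_pos":[0,0.007,-0.0104],"rot":[0,0,0],"claw":0}]'; python3 -c "
from h import *
forces(0.56)
arc(.58,[.61,.64,.67,.70,.73])"
```

```text
time: 19.35
tool_pos: [469.3, 361.4, 133.3]
tool_rot: [-2.803, 0.001, -0.396]
ft_force: [-4.0, -8.4, 1.7]
width: 9.8
t 19.35 tan -4.1 rad 8.5 tool at phi 0.563 r 161.6 y 20.1 w 9.8
0.61 [0.0, -0.033, -0.021]
0.64 [0.0, -0.068, -0.041]
0.67 [0.0, -0.102, -0.06]
0.7 [0.0, -0.137, -0.078]
0.73 [0.0, -0.173, -0.095]
```

```bash
python3 -m crank '[{"delta_pos":[0,-0.03,-0.028],"rot":[0,0,0],"claw":0},{"delta_pos":[0,-0.063,-0.05],"rot":[0,0,0],"claw":0},{"delta_pos":[0,-0.095,-0.07],"rot":[0,0,0],"claw":0},{"delta_pos":[0,-0.129,-0.09],"rot":[0,0,0],"claw":0},{"delta_pos":[0,-0.164,-0.109],"rot":[0,0,0],"claw":0}]'; python3 -c "
from h import *
forces(0.73)
arc(.73,[.75,.77,.79,.81,.83])"
```

```text
time: 19.85
tool_pos: [475.1, 375.6, 152.4]
tool_rot: [-2.802, 0.001, -0.395]
ft_force: [-2.0, -4.4, -3.5]
width: 10.1
t 19.85 tan -5.9 rad 0.9 tool at phi 0.714 r 162.4 y 20.1 w 10.1
0.75 [0.0, -0.024, -0.011]
0.77 [0.0, -0.048, -0.021]
0.79 [0.0, -0.073, -0.03]
0.81 [0.0, -0.098, -0.04]
0.83 [0.0, -0.122, -0.048]
```

```bash
python3 -m crank '[{"delta_pos":[0,-0.023,-0.012],"rot":[0,0,0],"claw":0},{"delta_pos":[0,-0.046,-0.024],"rot":[0,0,0],"claw":0},{"delta_pos":[0,-0.046,-0.024],"rot":[0,0,0],"claw":0}]'; python3 -c "
from h import *
forces(0.75)
arc(.77,[.79,.81,.83])"
```

```text
time: 20.15
tool_pos: [476.8, 379.7, 157.1]
tool_rot: [-2.801, 0.0, -0.395]
ft_force: [-4.3, -5.4, 1.3]
width: 10.0
t 20.15 tan -4.0 rad 5.4 tool at phi 0.754 r 162.7 y 20.1 w 10.0
0.79 [0.0, -0.024, -0.01]
0.81 [0.0, -0.049, -0.019]
0.83 [0.0, -0.074, -0.028]
```

```bash
python3 -m crank '[{"delta_pos":[0,-0.023,-0.011],"rot":[0,0,0],"claw":0},{"delta_pos":[0,-0.046,-0.022],"rot":[0,0,0],"claw":0},{"delta_pos":[0,-0.046,-0.022],"rot":[0,0,0],"claw":0}]'; python3 -c "
from h import *
forces(0.79)
arc(.81,[.83,.85])"
```

```text
time: 20.45
tool_pos: [477.2, 380.9, 158.3]
tool_rot: [-2.808, 0.002, -0.396]
ft_force: [0.2, -9.9, -10.6]
width: 9.5
t 20.45 tan -13.8 rad -2.1 tool at phi 0.765 r 162.8 y 20.1 w 9.5
0.83 [0.0, -0.025, -0.009]
0.85 [0.0, -0.05, -0.017]
```

```bash
python3 -m crank '[{"delta_pos":[0,-0.012,-0.005],"rot":[0,0,0],"claw":0},{"delta_pos":[0,-0.025,-0.01],"rot":[0,0,0],"claw":0},{"delta_pos":[0,-0.025,-0.01],"rot":[0,0,0],"claw":0}]'; python3 -c "
from h import *
forces(0.8)"
```

```text
time: 20.75
tool_pos: [477.8, 382.6, 160.3]
tool_rot: [-2.809, 0.002, -0.396]
ft_force: [-2.1, -10.5, -7.7]
width: 9.9
t 20.75 tan -13.1 rad 0.9 tool at phi 0.781 r 163.0 y 20.2 w 9.9
```

```bash
python3 -m crank '[{"delta_pos":[0,-0.012,-0.005],"rot":[0,0,0],"claw":0},{"delta_pos":[0,-0.025,-0.011],"rot":[0,0,0],"claw":0},{"delta_pos":[0,-0.025,-0.011],"rot":[0,0,0],"claw":0}]'; python3 -c "
from h import *
forces(0.8)"
```

```text
time: 21.05
tool_pos: [479.5, 386.8, 164.2]
tool_rot: [-2.805, 0.002, -0.396]
ft_force: [-3.5, -5.8, -4.6]
width: 9.6
t 21.05 tan -8.0 rad 0.8 tool at phi 0.818 r 163.0 y 20.2 w 9.6
```

```bash
python3 -m crank '[{"delta_pos":[0,-0.012,-0.005],"rot":[0,0,0],"claw":0},{"delta_pos":[0,-0.025,-0.01],"rot":[0,0,0],"claw":0},{"delta_pos":[0,-0.025,-0.01],"rot":[0,0,0],"claw":0}]'; python3 -c "
from h import *
forces(0.84)"
```

```text
time: 21.35
tool_pos: [481.1, 390.2, 167.5]
tool_rot: [-2.802, 0.001, -0.396]
ft_force: [-3.2, -5.3, -2.1]
width: 9.7
t 21.35 tan -6.1 rad 2.1 tool at phi 0.848 r 163.3 y 20.1 w 9.7
```

```bash
python3 -m crank '[{"delta_pos":[0,-0.008,-0.003],"rot":[0,0,0],"claw":0},{"delta_pos":[0,-0.015,-0.006],"rot":[0,0,0],"claw":0},{"delta_pos":[0,-0.015,-0.006],"rot":[0,0,0],"claw":0}]'; python3 -c "
from h import *
forces(0.86)"
```

```text
time: 21.65
tool_pos: [481.9, 392.2, 169.2]
tool_rot: [-2.8, 0.0, -0.395]
ft_force: [-4.3, -4.1, -0.5]
width: 9.8
t 21.65 tan -4.6 rad 2.9 tool at phi 0.865 r 163.4 y 20.0 w 9.8
```

```bash
python3 -m crank '[{"delta_pos":[0,-0.008,-0.003],"rot":[0,0,0],"claw":0},{"delta_pos":[0,-0.013,-0.005],"rot":[0,0,0],"claw":0},{"delta_pos":[0,-0.013,-0.005],"rot":[0,0,0],"claw":0}]'; python3 -c "
from h import *
forces(0.87)"
```

```text
time: 21.95
tool_pos: [482.5, 393.7, 170.4]
tool_rot: [-2.8, 0.0, -0.395]
ft_force: [-4.9, -1.9, -1.9]
width: 9.6
t 21.95 tan -4.0 rad 0.6 tool at phi 0.877 r 163.4 y 20.0 w 9.6
```

```bash
python3 -m crank '[{"delta_pos":[0,0.018,0.007],"rot":[0,0,0],"claw":0},{"delta_pos":[0,0.035,0.014],"rot":[0,0,0],"claw":0},{"delta_pos":[0,0.035,0.014],"rot":[0,0,0],"claw":0}]'; python3 -c "
from h import *
forces(0.85)"
```

```text
time: 22.25
tool_pos: [482.2, 392.8, 169.6]
tool_rot: [-2.794, -0.001, -0.395]
ft_force: [-7.3, 1.4, 4.9]
width: 9.8
t 22.25 tan 1.8 rad 4.7 tool at phi 0.869 r 163.4 y 20.0 w 9.8
```

```bash
python3 -m crank '[{"delta_pos":[0,0.018,0.007],"rot":[0,0,0],"claw":0},{"delta_pos":[0,0.03,0.012],"rot":[0,0,0],"claw":0},{"delta_pos":[0,0.03,0.012],"rot":[0,0,0],"claw":0}]'; python3 -c "
from h import *
forces(0.85)"
```

```text
time: 22.55
tool_pos: [481.2, 390.1, 167.4]
tool_rot: [-2.794, -0.001, -0.394]
ft_force: [-7.4, -0.1, 7.4]
width: 9.7
t 22.55 tan 2.2 rad 7.7 tool at phi 0.847 r 163.3 y 19.9 w 9.7
```

```bash
python3 -m crank '[{"delta_pos":[0,0.01,0.004],"rot":[0,0,0],"claw":0},{"delta_pos":[0,0.025,0.01],"rot":[0,0,0],"claw":0},{"delta_pos":[0,0.025,0.01],"rot":[0,0,0],"claw":0}]'; python3 -c "
from h import *
forces(0.83)"
```

```text
time: 22.85
tool_pos: [480.1, 387.4, 165.1]
tool_rot: [-2.795, -0.001, -0.395]
ft_force: [-8.8, -2.1, 7.2]
width: 9.6
t 22.85 tan 0.4 rad 8.9 tool at phi 0.824 r 163.3 y 19.9 w 9.6
```

Run:
```python
from h import *
st,s=snap('wrist','w20');_,S=snap('scene','s20')
for n,x in (('w20',s),): cv2.imwrite(f'pics/{n}b.png',cv2.resize(x['pixels'][:,:,::-1],(800,600),interpolation=cv2.INTER_CUBIC))
cv2.imwrite('pics/s20b.png',cv2.resize(S['pixels'][100:250,150:350,::-1],None,fx=4,fy=4,interpolation=cv2.INTER_CUBIC))
```

```text
(no output)
```

View pics/w20b.png

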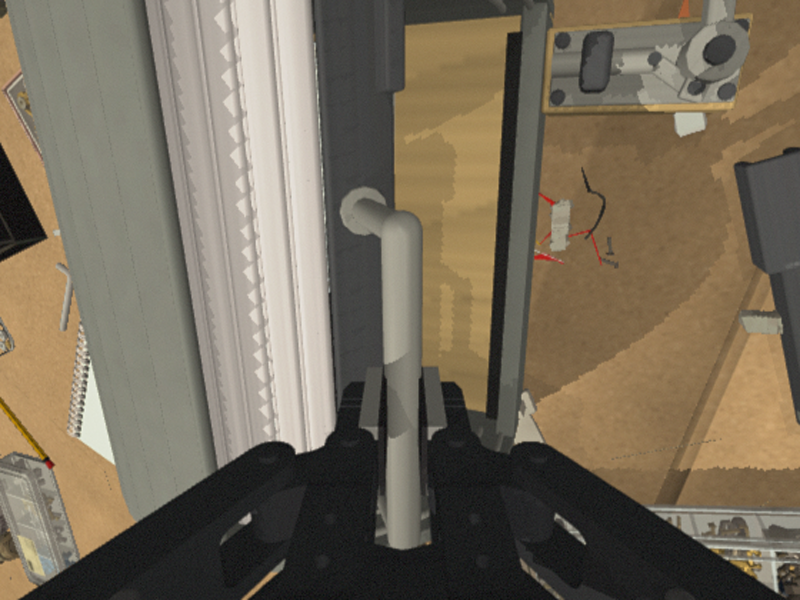

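View pics/s20b.png

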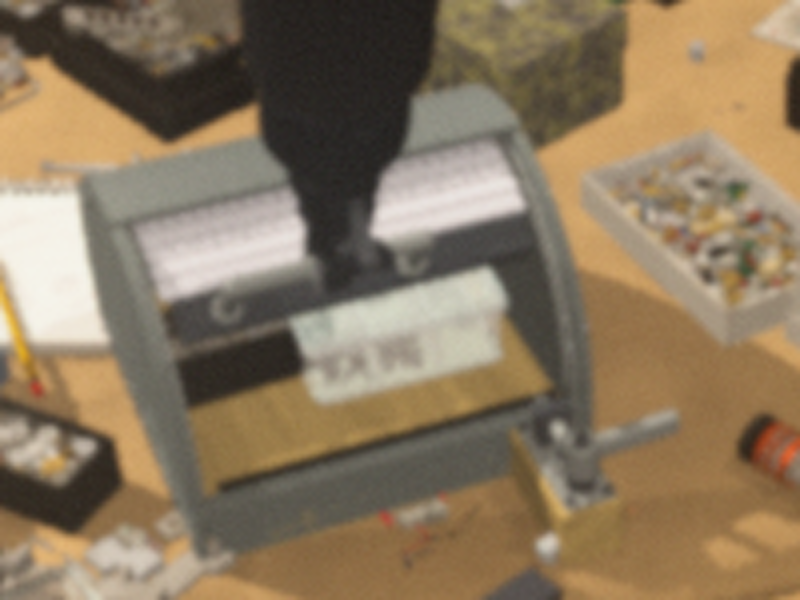

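```bash
cat >> h.py <<'E'
def estphi(uv,s,y=-34.4,r=158):
    best=None
    for f in np.arange(0.5,1.4,.004):
        a=f+np.radians(4);Q=rz(p[2])@np.array([-r*np.cos(a),y,50+r*np.sin(a)])+[p[0],p[1],0]
        e=project(s,Q)[0]-uv
        if best is None or np.hypot(*e)<best[0]: best=(np.hypot(*e),round(f,3),e.round(1))
    return best
E
python3 - <<'E'
from h import *
st=manip.get_state();s=wristcam(eyes.snapshot('wrist'),st)
print(estphi(np.array((401,226))*.7,s))
S=eyes.snapshot('scene')
print(estphi((150+228/4,100+302/4),S,75.6),estphi((150+420/4,100+250/4),S))
print(project(S,[rz(p[2])@np.array([-158*np.cos(f+.07),75.6,50+158*np.sin(f+.07)])+[p[0],p[1],0] for f in (.75,.85,.95)]))
# depth of handle in tool: silhouette center near fingers
T=np.array(s['tool_from_camera'])
for f in (.76,.8,.84):
    a=f+np.radians(4);Q=rz(p[2])@np.array([-158*np.cos(a),p[3],50+158*np.sin(a)])+[p[0],p[1],0]
    print(f,Ro.from_euler('xyz',st['tool_rot']).inv().apply(Q-st['tool_pos']).round(1))
E
```

```text
(np.float64(6.871496269028204), np.float64(0.812), array([-0.1,  6.9]))
(np.float64(1.9400882719336854), np.float64(0.78), array([ 1.8, -0.7])) (np.float64(1.483466654471909), np.float64(0.788), array([ 1.4, -0.5]))
[[209.43613565 176.88000781]
 [207.3323146  170.02498503]
 [205.1833474  163.41939468]]
0.76 [-0.7  7.7 -4.4]
0.8 [-0.7  1.8 -6.7]
0.84 [-0.7 -4.1 -8.8]
```

```bash
python3 -c "
from h import *
arc(.81,[.83,.85,.87,.89])"
```

```text
0.83 [0.0, -0.025, -0.009]
0.85 [0.0, -0.05, -0.017]
0.87 [0.0, -0.075, -0.025]
0.89 [0.0, -0.1, -0.032]
```

```bash
F='from h import *
forces(0.84)'; python3 -m crank '[{"delta_pos":[0,-0.015,-0.006],"rot":[0,0,0],"claw":0},{"delta_pos":[0,-0.03,-0.012],"rot":[0,0,0],"claw":0},{"delta_pos":[0,-0.03,-0.012],"rot":[0,0,0],"claw":0}]' >/dev/null; python3 -c "$F"
python3 -m crank '[{"delta_pos":[0,-0.015,-0.006],"rot":[0,0,0],"claw":0},{"delta_pos":[0,-0.03,-0.012],"rot":[0,0,0],"claw":0},{"delta_pos":[0,-0.03,-0.012],"rot":[0,0,0],"claw":0}]' >/dev/null; python3 -c "$F"
python3 -m crank '[{"delta_pos":[0,-0.015,-0.006],"rot":[0,0,0],"claw":0},{"delta_pos":[0,-0.03,-0.012],"rot":[0,0,0],"claw":0},{"delta_pos":[0,-0.03,-0.012],"rot":[0,0,0],"claw":0}]' >/dev/null; python3 -c "$F"
```

```text
t 23.35 tan -5.0 rad 6.3 tool at phi 0.83 r 163.3 y 20.0 w 9.7
t 23.65 tan -4.4 rad 4.7 tool at phi 0.853 r 163.4 y 20.0 w 9.9
t 23.95 tan -3.8 rad 1.8 tool at phi 0.879 r 163.4 y 20.0 w 9.4
```

```bash
F='from h import *
forces(0.88)'; for i in 1; do python3 -m crank '[{"delta_pos":[0,-0.012,-0.0035],"rot":[0,0,0],"claw":0},{"delta_pos":[0,-0.025,-0.007],"rot":[0,0,0],"claw":0},{"delta_pos":[0,-0.025,-0.007],"rot":[0,0,0],"claw":0}]' >/dev/null; python3 -c "$F"; done
python3 -m crank '[{"delta_pos":[0,-0.012,-0.0035],"rot":[0,0,0],"claw":0},{"delta_pos":[0,-0.025,-0.007],"rot":[0,0,0],"claw":0},{"delta_pos":[0,-0.025,-0.007],"rot":[0,0,0],"claw":0}]' >/dev/null; python3 -c "$F"
```

```text
t 24.25 tan -3.3 rad 3.5 tool at phi 0.902 r 163.7 y 20.0 w 9.9
t 24.55 tan -3.3 rad 4.3 tool at phi 0.919 r 163.7 y 20.0 w 9.8
```

```bash
F='from h import *
forces(0.92)'; python3 -m crank '[{"delta_pos":[0,-0.012,-0.003],"rot":[0,0,0],"claw":0},{"delta_pos":[0,-0.025,-0.006],"rot":[0,0,0],"claw":0},{"delta_pos":[0,-0.025,-0.006],"rot":[0,0,0],"claw":0}]' >/dev/null; python3 -c "$F"
python3 -m crank '[{"delta_pos":[0,-0.012,-0.003],"rot":[0,0,0],"claw":0},{"delta_pos":[0,-0.025,-0.006],"rot":[0,0,0],"claw":0},{"delta_pos":[0,-0.025,-0.006],"rot":[0,0,0],"claw":0}]' >/dev/null; python3 -c "$F;arc(.95,[.97,.99,1.01,1.03,1.05,1.07])"
```

```text
t 24.85 tan -6.2 rad 5.5 tool at phi 0.93 r 163.7 y 20.0 w 9.8
t 25.15 tan -9.4 rad 6.5 tool at phi 0.94 r 163.7 y 20.0 w 9.7
0.97 [0.0, -0.026, -0.005]
0.99 [0.0, -0.052, -0.01]
1.01 [0.0, -0.078, -0.014]
1.03 [0.0, -0.104, -0.017]
1.05 [0.0, -0.13, -0.02]
1.07 [0.0, -0.156, -0.023]
```

```bash
F='from h import *
forces(0.94)'; python3 -m crank '[{"delta_pos":[0,-0.01,-0.002],"rot":[0,0,0],"claw":0},{"delta_pos":[0,-0.018,-0.004],"rot":[0,0,0],"claw":0},{"delta_pos":[0,-0.018,-0.004],"rot":[0,0,0],"claw":0}]' >/dev/null; python3 -c "$F"
```

```text
t 25.45 tan -10.5 rad 6.2 tool at phi 0.947 r 163.7 y 20.0 w 9.8
```

```bash
F='from h import *
forces(0.95)'; python3 -m crank '[{"delta_pos":[0,-0.01,-0.002],"rot":[0,0,0],"claw":0},{"delta_pos":[0,-0.018,-0.003],"rot":[0,0,0],"claw":0},{"delta_pos":[0,-0.018,-0.003],"rot":[0,0,0],"claw":0}]' >/dev/null; python3 -c "$F"
```

```text
t 25.75 tan -11.6 rad 10.3 tool at phi 0.959 r 163.9 y 20.1 w 9.7
```

```bash
F='from h import *
forces(0.93)'; python3 -m crank '[{"delta_pos":[0,0.02,-0.004],"rot":[0,0,0],"claw":0},{"delta_pos":[0,0.04,0],"rot":[0,0,0],"claw":0},{"delta_pos":[0,0.04,0],"rot":[0,0,0],"claw":0},{"delta_pos":[0,0.04,0],"rot":[0,0,0],"claw":0}]' 20 >/dev/null; python3 -c "$F"
python3 -m crank '[{"delta_pos":[0,0.02,0.004],"rot":[0,0,0],"claw":0},{"delta_pos":[0,0.03,0.006],"rot":[0,0,0],"claw":0},{"delta_pos":[0,0.03,0.006],"rot":[0,0,0],"claw":0}]' >/dev/null; python3 -c "$F"
python3 -m crank '[{"delta_pos":[0,0.02,0.005],"rot":[0,0,0],"claw":0},{"delta_pos":[0,0.03,0.008],"rot":[0,0,0],"claw":0},{"delta_pos":[0,0.03,0.008],"rot":[0,0,0],"claw":0}]' >/dev/null; python3 -c "$F"
```

```text
t 26.15 tan -7.8 rad -1.5 tool at phi 0.94 r 164.0 y 20.0 w 9.7
t 26.45 tan -5.1 rad -6.6 tool at phi 0.929 r 164.0 y 20.0 w 9.5
t 26.75 tan -2.5 rad -6.5 tool at phi 0.915 r 164.1 y 19.9 w 9.9
```

```bash
F='from h import *
forces(0.89)'; python3 -m crank '[{"delta_pos":[0,0.02,0.009],"rot":[0,0,0],"claw":0},{"delta_pos":[0,0.03,0.012],"rot":[0,0,0],"claw":0},{"delta_pos":[0,0.03,0.012],"rot":[0,0,0],"claw":0}]' >/dev/null; python3 -c "$F"
python3 -m crank '[{"delta_pos":[0,0.02,0.005],"rot":[0,0,0],"claw":0},{"delta_pos":[0,0.03,0.008],"rot":[0,0,0],"claw":0},{"delta_pos":[0,0.03,0.008],"rot":[0,0,0],"claw":0}]' >/dev/null; python3 -c "$F"
python3 -m crank '[{"delta_pos":[0,0.02,0.006],"rot":[0,0,0],"claw":0},{"delta_pos":[0,0.03,0.01],"rot":[0,0,0],"claw":0},{"delta_pos":[0,0.03,0.01],"rot":[0,0,0],"claw":0}]' >/dev/null; python3 -c "$F"
```

```text
t 27.05 tan -0.3 rad -2.2 tool at phi 0.896 r 164.0 y 19.9 w 10.3
t 27.35 tan 2.7 rad -3.2 tool at phi 0.889 r 164.0 y 19.9 w 10.0
t 27.65 tan 7.7 rad -2.9 tool at phi 0.878 r 164.0 y 19.8 w 9.8
```

```bash
F='from h import *
forces(0.89)'; python3 -m crank '[{"delta_pos":[0,-0.02,-0.006],"rot":[0,0,0],"claw":0},{"delta_pos":[0,-0.045,-0.014],"rot":[0,0,0],"claw":0},{"delta_pos":[0,-0.045,-0.014],"rot":[0,0,0],"claw":0}]' >/dev/null; python3 -c "$F"
```

```text
t 27.95 tan 1.5 rad -1.9 tool at phi 0.892 r 164.0 y 19.9 w 10.2
```

```bash
F='from h import *
forces(0.89)'; python3 -m crank '[{"delta_pos":[0,0,0],"rot":[0,0,0],"claw":18},{"delta_pos":[0,0,0],"rot":[0,0,0],"claw":18},{"delta_pos":[0,0,0],"rot":[0,0,0],"claw":20},{"delta_pos":[0,0,0],"rot":[0,0,0],"claw":20}]' >/dev/null; python3 -c "$F
snap('wrist','w30')
a=cv2.imread('pics/w30.png');cv2.imwrite('pics/w30b.png',cv2.resize(a[130:400,180:400],None,fx=2.2,fy=2.2))"
```

```text
t 28.35 tan -0.7 rad -1.0 tool at phi 0.877 r 164.2 y 19.1 w 17.0
```

View pics/w30b.png

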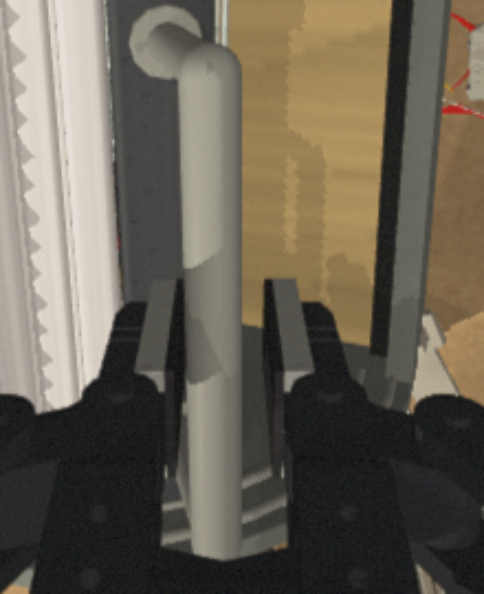

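```bash
python3 -m crank '[{"delta_pos":[0,-0.02,0],"rot":[0,0,0],"claw":32},{"delta_pos":[0,-0.02,0],"rot":[0,0,0],"claw":32},{"delta_pos":[0,-0.02,-0.15],"rot":[0,0,0],"claw":32},{"delta_pos":[0,-0.02,-0.5],"rot":[0,0,0],"claw":32},{"delta_pos":[0,-0.02,-0.9],"rot":[0,0,0],"claw":32}]'
python3 - <<'E'
from h import *
st,s=snap('wrist','w31');_,S=snap('scene','s31')
go([430,250,330],[np.pi,0,-.4])
cv2.imwrite('pics/s31b.png',cv2.resize(S['pixels'][100:300,150:400,::-1],None,fx=3,fy=3,interpolation=cv2.INTER_CUBIC))
E
```

```text
time: 28.9
tool_pos: [468.8, 360.4, 272.2]
tool_rot: [-2.803, 0.001, -0.395]
ft_force: [1.1, 1.6, 0.7]
width: 27.2
t 29.0 pos [471.5 362.1 280.6] rpy [-2.789 -0.005 -0.395] F [ 0.5  1.2 -0. ] w 27.3 q [ 0.93  0.02 -0.31 -0.1  -0.9   0.3 ]
d [ 0.043  0.792 -0.729] rot [-0.224 -0.003  0.004]
```

View pics/s31b.png

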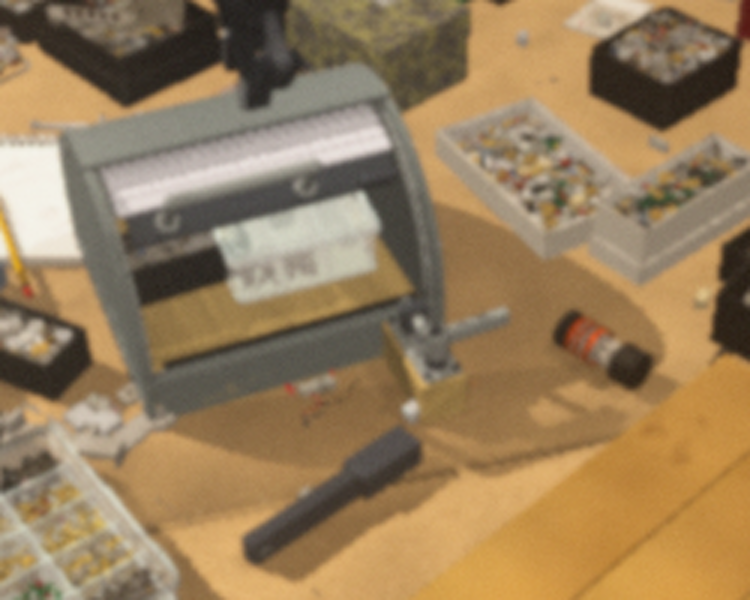

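View pics/w31.png

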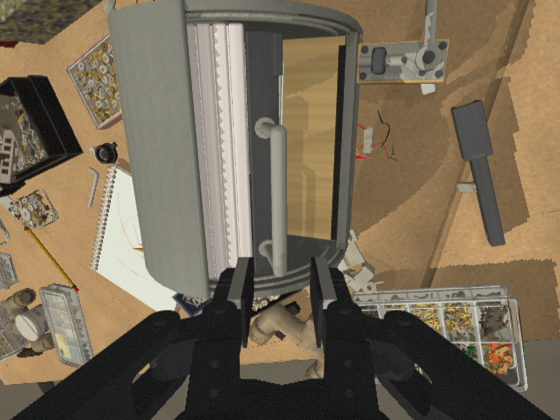

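```bash
python3 -m crank '[{"delta_pos":[0,0.1,-0.1],"rot":[0,0,0],"claw":32},{"delta_pos":[0,0.3,-0.2],"rot":[0,0,0],"claw":32},{"delta_pos":[0,0.5,-0.3],"rot":[0,0,0],"claw":32},{"delta_pos":[0,0.5,-0.3],"rot":[0,0,0],"claw":32},{"delta_pos":[0,0.5,-0.3],"rot":[0,0,0],"claw":32}]'; python3 -m crank '[{"delta_pos":[0,0,0],"rot":[0,0,0],"claw":32},{"delta_pos":[0,0,0],"rot":[0,0,0],"claw":32},{"delta_pos":[0,0,0],"rot":[0,0,0],"claw":32},{"delta_pos":[0,0,0],"rot":[0,0,0],"claw":32},{"delta_pos":[0,0,0],"rot":[0,0,0],"claw":32}]'
python3 - <<'E'
from h import *
_,T=snap('top','t40');_,S=snap('scene','s40')
for n in ['pliers','bit_tube','thin_driver','lever_bar_mid']:
    for c in ('top','scene'):
        for d in finder.cut_out(c,n)[:1]: print(n,c,round(d['confidence'],2),d['rect'])
a=cv2.imread('pics/s31.png').astype(int);b=cv2.imread('pics/s40.png').astype(int)
print('shutter diff',np.abs(a-b)[150:240,185:285].mean())
cv2.imwrite('pics/s40b.png',cv2.resize(S['pixels'][100:300,150:400,::-1],None,fx=3,fy=3,interpolation=cv2.INTER_CUBIC))
E
```

```text
time: 29.5
tool_pos: [442.9, 297.3, 286.8]
tool_rot: [-2.798, -0.001, -0.396]
ft_force: [0.4, 0.5, 0.6]
width: 27.4
time: 30.0
tool_pos: [443.1, 298.1, 286.3]
tool_rot: [-2.8, -0.0, -0.395]
ft_force: [0.6, -0.4, 0.8]
width: 27.6
pliers top 0.62 [352.6, 112.7, 40.7, 65.4]
pliers scene 0.53 [407.1, 221.0, -0.5, 8.1]
bit_tube top 0.73 [301.3, 143.0, 38.2, 20.1]
bit_tube scene 0.97 [336.2, 205.2, 32.3, 26.8]
lever_bar_mid scene 0.57 [229.0, 242.3, 60.6, 45.9]
shutter diff 2.713
```

View pics/s40b.png

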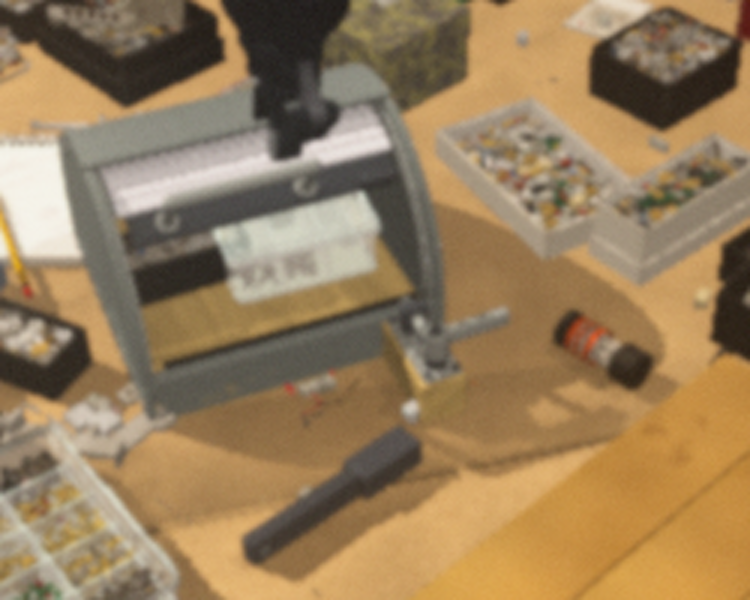

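View pics/t40.png

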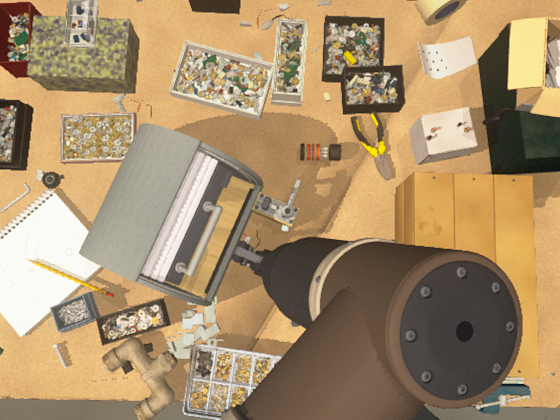

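```bash
python3 -c "
from bench import sign_off
print(sign_off())"
```

```text
the job is handed in; nothing more can be done
None
```

The job is done and handed in at about 30 s of the 72 s allowed. The clamp is open, the lever bar is back on the bench, and the shutter is held up by its catch.

- **Clamp:** I dropped the bar over the stub and swung it about the pivot through about 1.6 rad. I then lifted it off, and the stub stayed open. The fingers only ever touched the bar.
- **Bar:** it lies flat on the bench close to where it was found.
- **Shutter:** I raised it by the handle until the catch took it, at about 0.88 rad.
    - With a light grip it resisted being lowered, with up to about 8 N.
    - With the fingers open it stayed where it was. Pictures taken over about 1 s afterwards show no movement.

**Things that did not go cleanly:**
- **Slip in the grip:** the handle slid about 6 mm in the pads on the way up.
- **Pressed into the buffer:** I passed the catch without noticing it. I pushed about 6 mm into the rubber buffer, with about 12 N in all at the handle, then backed off until the force was near zero. It never reached the solid stop.

**Loose things:** the last pictures show the pliers and bit tube where they started. The arm hid the thin driver from the top camera at the end. It looked undisturbed in a wrist picture taken after the bar was laid down, and I did not go near it after that.

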